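# Pack the parts kit for one control panel

## Robot

A 7-joint arm with a two-finger parallel gripper is mounted at the origin on the work surface. World frame = base frame: x ahead of the robot, y to its left, z up, the work surface at z = 0. Lengths are in m, angles in rad, forces in N, time in s.
With the tool pointing down it reaches from about 0.4 to 0.85 m from the base axis. Payload 4.4 kg.
Tool frame: the origin (TCP) lies midway between the tips of the shut fingers; the grasp point (between the pads) lies 19 mm behind it; z points along the fingers, y is the direction in which the jaws open and shut (so a half turn about z gives the same grasp; the last joint's range is limited). The gripper opens to 94 mm and grips with 3 to 60 N. Pads are 16 mm wide; open, the fingers measure 119 mm over their backs; the gripper's body (75 mm by 177 mm) begins 78 mm behind the grasp point.
Start: joints at [1.069, 0.628, 0.038, 1.517, -0.027, 0.996, -0.02], TCP at [0.274, -0.589, 0.205] pointing down, gripper open.
Joint ranges: [-3.06, 3.06], [-0.37, 2.12], [-1.25, 1.32], [0.18, 2.47], [-1.1, 4.24], [0.23, 1.98], [-2.94, 2.94]. Speed limits (rad/s): [2.57, 2.57, 3.14, 3.14, 3.14, 3.14, 3.14].

## Interface

Orientations are given as [roll, pitch, yaw] about the fixed x, y, z axes, in that order (R = Rz(yaw) Ry(pitch) Rx(roll)).
In Python, from bench import telemetry, imaging, order gives the robot as it stands.
- The arm moves only by the tool play_rows, never from a script. Its argument "rows" is a list of rows, each a list of 7 numbers: the closure, from 0 (fully open) to 1 (shut), then the shift along the tool's x, y, z in mm, then the turn, a rotation vector about the tool's x, y, z in rad. A call has 1 to 8 rows; each row is the pose to reach, as a shift and turn from the pose commanded when the call began, along the tool's axes at that moment; what a row does not reach only later rows make up. A row lasts 1/12 s, in which the tool goes at most 41.7 mm and 7.16 degrees, less where a joint would pass 70% of its speed; a pose out of reach is approached as far as the arm can. A call with a gripper value outside its range is refused whole. The fingers move at their own pace and stop on an object; "grip_force" is the grip in N (left out, the last holds). Time passes only in rows, so rows that repeat a pose let the fingers close. It gives the time, the measured TCP pose, the force and the opening at its end, in the units of the state.
- telemetry.observe(): the state, without advancing time (a new reading comes with each control period).
- imaging.camera(name): name is "scene" or "top" or "wrist"; returns a dict with "pixels" (400x640x3 uint8, blue, green, red), "fx", "fy", "cx", "cy" (pixels), "R" (3x3) and "t" (3): a world point X has camera coordinates R X + t. Camera axes: x right, y down, z forward; pixel columns grow to the right and rows downward; lengths in m; the calibration is good to about 2 mm. A picture is of the moment at which its call begins. There is no depth.
- order.hand_in(): hands the job in, once; it reports no verdict.
Trained networks look in a picture, given as the dict that the camera call returned (one of the last four; its "shot" number tells which), for a name from the list of things; names that differ only in an ending like _2 or _b are one class to them, and where a whole thing is asked for, a point or a joint stands for the part that bears it (a point fixed in the world has none). Each returns a list of dicts, best first, with "conf" (0 to 1); they miss things now and then, are a little off and sometimes report something else, mostly with a low value. They report only what shows in the picture. A call takes as long as a camera call.
- imaging.find_in(picture, name): "point" ([column, row] in pixels, amid what is visible of it).
- imaging.spot_point(picture, name): "point" ([column, row] in pixels: a listed point, or the origin of a listed thing).
The state is a dict: "t": time; "qpos": joint angles; "dq": joint speeds; "joint_efforts": joint torques, N m; "eef_pos": TCP position; "ee_rot": TCP orientation; "wrist_force": force on the tool from outside, world axes, zero at the start; "torque": the same for the moment, N m; "width": finger opening in m.
Only numpy, scipy, OpenCV 4.12 (cv2) and the standard library are available. Lean on these libraries where they do the work, as an engineer would, in place of code of your own. Each camera call takes 0.05 s, during which the arm holds its last target.

## Task

Pack the kit tray for one control panel: first lower the terminal plate over the tray's two dowels, both holes at once, until it lies flat on its seat. Then stand the contactor, the complete relay and the single breaker upright in the tray, each flat on the floor of the pocket made for it (widest, middle and narrowest pocket), set down and not dropped. Leave the empty relay socket and the double-width breaker where they are.

Things in the scene. Friction and masses are not known exactly. Their poses are not given: they have to be found in the camera images.
- plate_mid (a point): Terminal plate, flat aluminium 70 (x) x 150 (y) x 4 mm, a 12 mm round hole 62 mm either side of its centre along y. On it, a rail (35 wide, 94 long, to 11 mm above the underside) with a pale terminal row 70 mm long (y), 40 wide (x) up to 37 mm, 30 wide up to 49 mm: grasp this, closing along x. 0.3 kg. Same either way round. Point: centre, 24.5 mm above the underside.
- seat: Dowel seat, fixed in the grey kit tray (236 x 306 mm, rim 22 mm above the bench): aluminium bar 50 (x) x 150 (y) x 6 mm with two upright 8 mm steel dowels 62 mm either side of its centre along y, tapering from 14 mm up to 3 mm wide tips 22 mm up. The seated plate lies on the bar, its underside 6 mm above the origin. Origin: centre of the bar's underside, 5 mm above the bench.
- contactor_mid (a point): Contactor: dark block 75 (x) x 45 (y) x 50 mm with a black middle part 46 x 45 mm that rises to 78 mm; three screws at either end. Stands upright; grasp it across its 45 mm width (along y). About 0.32 kg. Point: its centre, 39 mm above its underside. z up.
- relay_mid (a point): Complete relay: grey socket 72 (x) x 28 (y) x 30 mm with a pale relay cube 34 x 28 mm plugged in on top, 64 mm high in all. Stands upright; grasp it across its 28 mm width (along y). About 0.11 kg. Point: its centre, 32 mm above its underside. z up.
- breaker_mid (a point): Single breaker: narrow pale block 82 (x) x 18 (y) x 46 mm with a middle part 44 mm long that rises to 62 mm and a small black toggle on top, 68 mm in all. Stands upright; grasp it across its 18 mm width (along y). About 0.11 kg. Point: its centre, 34 mm above its underside. z up.
- socket_mid (a point): Empty relay socket, a look-alike to leave alone: the same grey socket, 72 x 28 x 30 mm, with no relay on it, only eight slots in its top. Point: its centre, 15 mm above its underside.
- double_mid (a point): Double breaker, a look-alike to leave alone: same shape as the single breaker but 36 mm wide (82 x 36 x 68 mm), with a seam along its middle and one wide toggle. Point: its centre, 34 mm above its underside.
- nest_contactor: Dark block 110 x 88 x 14 mm fixed in the kit tray, with a light-floored pocket 91 x 61 mm (the widest) (long along x), 10 mm deep, for the contactor. One of three in a row along y, 95 mm apart, alike outside, told apart by pocket size; their order varies. Tray rim 22 mm above the bench. Origin: centre of its underside, 5 mm above the bench; pocket floor 4 mm above that. x along the pocket.
- nest_relay: Dark block 110 x 88 x 14 mm fixed in the kit tray, with a light-floored pocket 88 x 44 mm (the middle width) (long along x), 10 mm deep, for the complete relay. One of three in a row along y, 95 mm apart, alike outside, told apart by pocket size; their order varies. Tray rim 22 mm above the bench. Origin: centre of its underside, 5 mm above the bench; pocket floor 4 mm above that. x along the pocket.
- nest_breaker: Dark block 110 x 88 x 14 mm fixed in the kit tray, with a light-floored pocket 96 x 34 mm (the narrowest) (long along x), 10 mm deep, for the single breaker. One of three in a row along y, 95 mm apart, alike outside, told apart by pocket size; their order varies. Tray rim 22 mm above the bench. Origin: centre of its underside, 5 mm above the bench; pocket floor 4 mm above that. x along the pocket.

How it is judged:
On the way:
1. the terminal plate lies on its seat over both dowels, released (horizontal distance between plate_mid and seat below 0.006 m and z of plate_mid in the frame of seat below 0.0335 m and angle between plate_mid's own z axis and vertical below 0.06 rad and angle between the y axis of plate_mid and the y axis of seat, either way round below 0.08 rad and contact force between the fingers and plate below 0.5 N), for 0.2 s.
At the end, for the whole second after the job is handed in: Plate flat over both dowels (centre within 6 mm, height 3 mm, turn 0.08 rad, either way round); contactor, relay and single breaker upright (0.1 rad) in their own pockets (centre within 14 mm, height 4 mm), all released and at rest; empty socket and double breaker moved under 20 mm (horizontal distance between plate_mid and seat below 0.006 m and z of plate_mid in the frame of seat below 0.0335 m and angle between plate_mid's own z axis and vertical below 0.06 rad and angle between the y axis of plate_mid and the y axis of seat, either way round below 0.08 rad and linear speed of each of plate, contactor, relay, breaker below 0.02 m/s and horizontal distance between contactor_mid and nest_contactor below 0.014 m and z of contactor_mid in the frame of nest_contactor below 0.047 m and angle between each of contactor_mid, relay_mid, breaker_mid's own z axis and vertical below 0.1 rad and horizontal distance between relay_mid and nest_relay below 0.014 m and z of relay_mid in the frame of nest_relay below 0.04 m and horizontal distance between breaker_mid and nest_breaker below 0.014 m and z of breaker_mid in the frame of nest_breaker below 0.042 m and distance of each of socket_mid, double_mid from where it was at the start of the episode below 0.02 m); the robot touches nothing.
It fails at once if a part is put into a pocket before the terminal plate is on its seat ((horizontal distance between contactor_mid and nest_contactor below 0.03 m and z of contactor_mid in the frame of nest_contactor below 0.049 m and horizontal distance between plate_mid and seat above 0.03 m) or (horizontal distance between contactor_mid and nest_relay below 0.03 m and z of contactor_mid in the frame of nest_relay below 0.049 m and horizontal distance between plate_mid and seat above 0.03 m) or (horizontal distance between contactor_mid and nest_breaker below 0.03 m and z of contactor_mid in the frame of nest_breaker below 0.049 m and horizontal distance between plate_mid and seat above 0.03 m) or (horizontal distance between relay_mid and nest_contactor below 0.03 m and z of relay_mid in the frame of nest_contactor below 0.042 m and horizontal distance between plate_mid and seat above 0.03 m) or (horizontal distance between relay_mid and nest_relay below 0.03 m and z of relay_mid in the frame of nest_relay below 0.042 m and horizontal distance between plate_mid and seat above 0.03 m) or (horizontal distance between relay_mid and nest_breaker below 0.03 m and z of relay_mid in the frame of nest_breaker below 0.042 m and horizontal distance between plate_mid and seat above 0.03 m) or (horizontal distance between breaker_mid and nest_contactor below 0.03 m and z of breaker_mid in the frame of nest_contactor below 0.044 m and horizontal distance between plate_mid and seat above 0.03 m) or (horizontal distance between breaker_mid and nest_relay below 0.03 m and z of breaker_mid in the frame of nest_relay below 0.044 m and horizontal distance between plate_mid and seat above 0.03 m) or (horizontal distance between breaker_mid and nest_breaker below 0.03 m and z of breaker_mid in the frame of nest_breaker below 0.044 m and horizontal distance between plate_mid and seat above 0.03 m)).
It fails at once if a part is dropped into place (faster than 0.8 m/s close above it) ((linear speed of plate above 0.8 m/s and horizontal distance between plate_mid and seat below 0.04 m and z of plate_mid in the frame of seat below 0.065 m) or (linear speed of contactor above 0.8 m/s and horizontal distance between contactor_mid and nest_contactor below 0.04 m and z of contactor_mid in the frame of nest_contactor below 0.073 m) or (linear speed of relay above 0.8 m/s and horizontal distance between relay_mid and nest_relay below 0.04 m and z of relay_mid in the frame of nest_relay below 0.066 m) or (linear speed of breaker above 0.8 m/s and horizontal distance between breaker_mid and nest_breaker below 0.04 m and z of breaker_mid in the frame of nest_breaker below 0.068 m)).
It fails at once if the empty socket or the double breaker is moved or tipped (distance of any of socket_mid, double_mid from where it was at the start of the episode above 0.02 m or angle between any of socket_mid, double_mid's own z axis and vertical above 0.5 rad).
It also fails if it takes over 120 s, if anything falls off the work surface, if the arm or the gripper's body presses on something with over 40 N, if the wrist force passes 120 N, or if a joint passes its speed limit or range.

## Working session

There is one attempt and no reset: what is moved stays moved. The work goes in short steps, Python scripts to look and compute and a tool call to move; the robot and the scene stay as the last step left them, time stands still between calls to the robot, and variables do not carry over. Pictures are saved under pics/ and viewed, and the job is handed in when it is done.

Besides the shell and the picture viewer there is one more tool, called after "Request:" as name(argument=value, ...) on one line, values as JSON. play_rows: Moves the arm, as the interface text tells. Its arguments: {"type":"object","properties":{"rows":{"type":"array","items":{"type":"array","items":{"type":"number"}}},"grip_force":{"type":"number"}},"required":["rows"]}

```bash
ls; mkdir -p pics; python3 - <<'E'
from bench import telemetry, imaging
import cv2
print(telemetry.observe())
for n in ["top","scene"]:
    p=imaging.camera(n); cv2.imwrite(f"pics/{n}0.png",p["pixels"])
    print(n,p["fx"],p["fy"],p["cx"],p["cy"],p["R"],p["t"],p["shot"])
    for k in ["plate_mid","seat","contactor_mid","relay_mid","breaker_mid","socket_mid","double_mid","nest_contactor","nest_relay","nest_breaker"]:
        print(k,[(r["point"],round(r["conf"],2)) for r in imaging.spot_point(p,k)][:3])
E
```

```text
pics
{'t': 0.0, 'qpos': array([ 1.0691792 ,  0.62932278,  0.03845944,  1.51833594, -0.02699954,
        0.99628313, -0.02001605]), 'dq': array([ 0.00012429,  0.00081375,  0.00059582,  0.00018972,  0.00121243,
        0.00221569, -0.00057487]), 'joint_efforts': array([ 3.44531745e-04, -5.49732757e+01,  1.14376266e+00, -1.86635113e+01,
       -5.22614701e-02,  2.36385386e-02,  1.54897994e-04]), 'eef_pos': array([ 0.27414234, -0.58864726,  0.20457982]), 'ee_rot': array([-3.13976223e+00,  3.28839525e-05,  4.35787931e-01]), 'wrist_force': array([-0.83681595, -0.18625558,  0.36238213]), 'torque': array([ 0.04774066,  0.01760168, -0.02146025]), 'width': 0.0938277344095498}
top 481.38474096956116 481.38474096956116 317.02551772952984 200.9806699746894 [[-0.0194115  -0.99973495  0.01237846]
 [-0.98461572  0.01696465 -0.17390827]
 [ 0.17365218 -0.01556385 -0.98468405]] [-0.02141013  0.50235324  1.02601412] 1
plate_mid [([349.4, 232.7], 0.59)]
seat [([197.6, 232.4], 0.63)]
contactor_mid [([452.5, 163.5], 0.58)]
relay_mid [([412.2, 230.7], 0.77)]
breaker_mid [([479.4, 221.4], 0.8)]
socket_mid [([340.3, 166.3], 0.8)]
double_mid [([398.4, 161.2], 0.56)]
nest_contactor [([216.3, 177.0], 0.69)]
nest_relay [([255.9, 182.6], 0.82)]
nest_breaker [([170.8, 178.1], 0.87)]
scene 410.4606209380484 410.4606209380484 325.185775830382 200.10244987902897 [[-0.69756639  0.7161435   0.02322981]
 [ 0.36835858  0.38623406 -0.84565667]
 [-0.61458368 -0.58134477 -0.5332215 ]] [ 0.3590148  -0.138486    1.25199869] 2
plate_mid [([319.3, 185.2], 0.82)]
seat [([434.6, 258.2], 0.86)]
contactor_mid [([218.0, 167.1], 0.97)]
relay_mid [([279.0, 161.1], 0.83)]
breaker_mid [([243.7, 147.2], 0.63)]
socket_mid [([276.6, 215.2], 0.81)]
double_mid [([239.3, 186.2], 0.56)]
nest_contactor [([384.5, 275.7], 0.88), ([319.0, 184.2], 0.22)]
nest_relay [([349.2, 249.8], 0.72)]
nest_breaker [([424.2, 302.8], 0.85)]
```

```bash
python3 - <<'E'
import cv2
for n in ["top","scene"]:
    im=cv2.imread(f"pics/{n}0.png")
    im=im[100:300,120:540] if n=="top" else im[100:340,170:520]
    cv2.imwrite(f"pics/{n}0c.png",cv2.resize(im,None,fx=1.9 if n=="top" else 2.2,fy=1.9 if n=="top" else 2.2,interpolation=cv2.INTER_CUBIC))
E
```

```text
(no output)
```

View pics/top0.png

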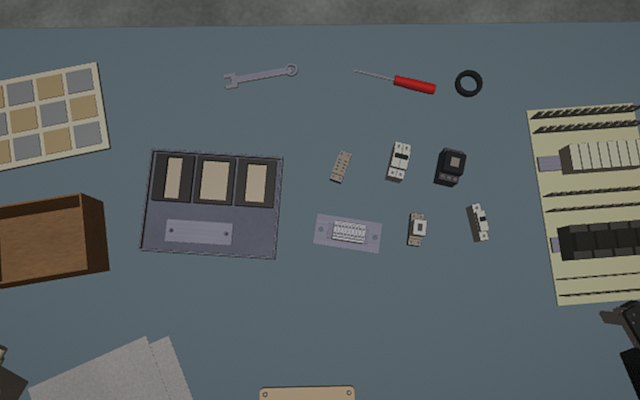

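View pics/top0c.png

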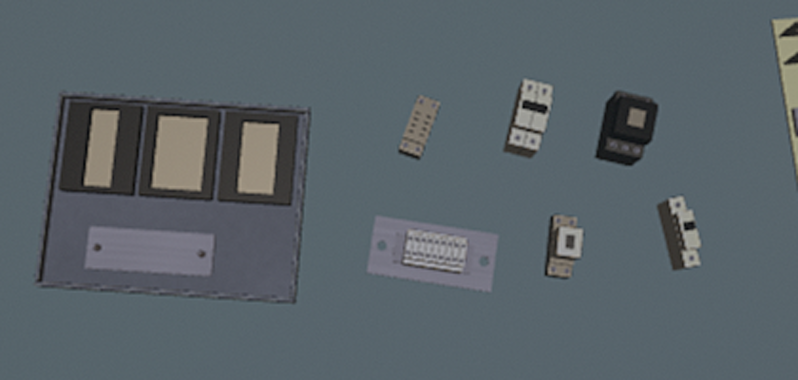

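View pics/scene0c.png

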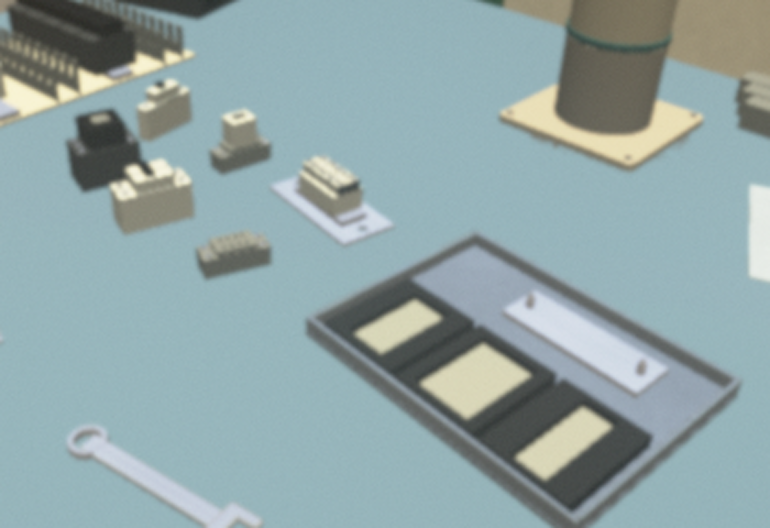

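```bash
cat > h.py <<'E'
import numpy as np, cv2
from scipy.spatial.transform import Rotation as Ro
Z=dict(plate_mid=.0245,seat=.005,contactor_mid=.039,relay_mid=.032,breaker_mid=.034,socket_mid=.015,double_mid=.034,nest_contactor=.005,nest_relay=.005,nest_breaker=.005)
def ray(p,uv):
    R=np.array(p["R"]);t=np.array(p["t"])
    d=R.T@np.array([(uv[0]-p["cx"])/p["fx"],(uv[1]-p["cy"])/p["fy"],1.])
    return -R.T@t,d
def onz(p,uv,z):
    c,d=ray(p,uv); return c+d*(z-c[2])/d[2]
def proj(p,X):
    X=np.atleast_2d(X); c=X@np.array(p["R"]).T+np.array(p["t"])
    return np.c_[p["fx"]*c[:,0]/c[:,2]+p["cx"],p["fy"]*c[:,1]/c[:,2]+p["cy"]]
def tri(p1,a,p2,b):
    c1,d1=ray(p1,a);c2,d2=ray(p2,b)
    s=np.linalg.lstsq(np.c_[d1,-d2],c2-c1,rcond=None)[0]
    return (c1+d1*s[0]+c2+d2*s[1])/2
E
python3 - <<'E'
from h import *
from bench import imaging
T=imaging.camera("top");S=imaging.camera("scene")
for k in Z:
    a=imaging.spot_point(T,k);b=imaging.spot_point(S,k)
    if not a or not b: print(k,"miss",len(a),len(b));continue
    a=a[0]["point"];b=b[0]["point"]
    print(k,onz(T,a,Z[k]).round(4)[:2],onz(S,b,Z[k]).round(4)[:2],tri(T,a,S,b).round(4))
E
```

```text
plate_mid [ 0.4317 -0.1005] [ 0.4406 -0.0966] [ 0.4332 -0.102   0.019 ]
seat [0.443  0.2377] [0.4482 0.2391] [0.4437 0.2378 0.0016]
contactor_mid [ 0.5779 -0.3379] [ 0.5857 -0.3216] [ 0.5782 -0.3388  0.0304]
relay_mid [ 0.5843 -0.0836] [ 0.436  -0.2602] [ 0.5652 -0.0842  0.1393]
breaker_mid miss 0 1
socket_mid [ 0.5821 -0.0869] [ 0.5865 -0.0783] [ 0.5823 -0.0861  0.0096]
double_mid [ 0.5974 -0.2194] [ 0.5895 -0.2187] [ 0.5941 -0.2166  0.0376]
nest_contactor [0.5627 0.2056] [0.5598 0.2089] [0.5614 0.2074 0.0054]
nest_relay [0.5544 0.1075] [0.5448 0.105 ] [0.5519 0.1083 0.0112]
nest_breaker [0.5667 0.3036] [0.5729 0.3033] [0.5684 0.3031 0.0013]
```

```bash
cat >> h.py <<'E'
def go(pos,yaw):
    from bench import telemetry
    s=telemetry.observe(); p=s["eef_pos"];R=Ro.from_euler("xyz",s["ee_rot"])
    T=Ro.from_euler("xyz",[np.pi,0,yaw])
    print("t",round(s["t"],2),"eef",p.round(4),"rot",s["ee_rot"].round(4),"w",round(s["width"],4),"F",s["wrist_force"].round(1))
    print("shift mm",(R.inv().apply(np.array(pos)-p)*1000).round(1),"rotvec",(R.inv()*T).as_rotvec().round(4))
E
python3 -c "
from h import *
go([.44,-.10,.25],1.415)"
```

```text
t 2.2 eef [ 0.2744 -0.5893  0.2055] rot [ 3.1416 -0.      0.4358] w 0.0939 F [-0.3 -0.2 -0.3]
shift mm [ 356.6 -373.6  -44.5] rotvec [ 1.000e-04 -0.000e+00 -9.792e-01]
```

Request:
play_rows(rows=[[0,40,-40,-44,0,0,-0.12],[0,70,-70,-44,0,0,-0.24],[0,100,-100,-44,0,0,-0.36],[0,130,-130,-44,0,0,-0.48],[0,160,-160,-44,0,0,-0.6],[0,190,-190,-44,0,0,-0.72],[0,220,-220,-44,0,0,-0.84],[0,245,-250,-44,0,0,-0.979]])

```text
t: 2.87
eef_pos: [0.3837, -0.2836, 0.2499]
ee_rot: [3.14, 0.001, 1.407]
wrist_force: [1.2, -0.5, -0.7]
width: 0.0937
```

```bash
python3 -c "
from h import *
go([.44,-.10,.25],1.415)"
```

```text
t 2.87 eef [ 0.3837 -0.2836  0.2499] rot [3.1403e+00 7.0000e-04 1.4066e+00] w 0.0937 F [ 1.2 -0.5 -0.7]
shift mm [190.4  25.6  -0.2] rotvec [ 0.0013  0.0007 -0.0084]
```

Request:
play_rows(rows=[[0,40,5,0,0,0,0],[0,80,11,0,0,0,0],[0,120,16,0,0,0,0],[0,160,22,0,0,0,0],[0,180,25,0,0,0,0],[0,188,26,0,0,0,0],[0,190,26,0,0,0,0],[0,190,26,0,0,0,0]])

```text
t: 3.53
eef_pos: [0.4405, -0.1034, 0.2494]
ee_rot: [-3.141, 0.001, 1.4]
wrist_force: [0.4, -0.3, 0.7]
width: 0.0939
```

```bash
python3 -c "
from h import *
from bench import imaging
go([.44,-.10,.25],1.415)
p=imaging.camera('wrist');cv2.imwrite('pics/w1.png',p['pixels'])
print(p['R'],p['t'],p['fx'])
for k in Z:
  r=imaging.spot_point(p,k)
  for q in r[:2]: print(k,q['point'],round(q['conf'],2),onz(p,q['point'],Z[k]).round(4))
"
```

```text
t 3.53 eef [ 0.4405 -0.1034  0.2494] rot [-3.1414e+00  8.0000e-04  1.4003e+00] w 0.0939 F [ 0.4 -0.3  0.7]
shift mm [ 3.3 -1.  -0.6] rotvec [-0.0002  0.0008 -0.0147]
[[ 0.98556394 -0.16929856 -0.00131398]
 [-0.16459235 -0.95992739  0.22682319]
 [-0.03966217 -0.22333249 -0.97393507]] [-0.45125556 -0.05992146  0.42586603] 337.06932518779973
plate_mid [315.6, 173.1] 0.68 [ 0.4339 -0.0948  0.0245]
seat [363.7, 382.8] 0.26 [ 0.4489 -0.4153  0.005 ]
contactor_mid [456.0, 335.7] 0.86 [ 0.5779 -0.3339  0.039 ]
relay_mid [342.0, 291.1] 0.57 [ 0.4411 -0.2497  0.032 ]
relay_mid [437.9, 144.1] 0.32 [ 0.5797 -0.0844  0.032 ]
breaker_mid [365.6, 382.5] 0.6 [ 0.4517 -0.3895  0.034 ]
socket_mid [439.0, 140.5] 0.9 [ 0.5869 -0.0823  0.015 ]
double_mid [459.0, 247.4] 0.56 [ 0.5931 -0.2146  0.034 ]
nest_contactor [338.5, 290.6] 0.69 [ 0.4358 -0.2626  0.005 ]
nest_breaker [459.3, 246.7] 0.25 [ 0.604  -0.2267  0.005 ]
```

View pics/w1.png

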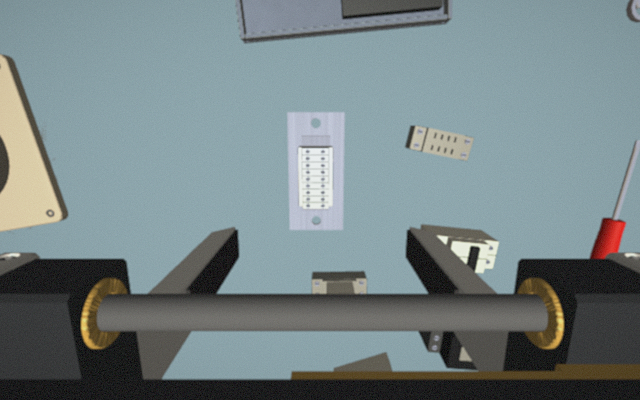

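```bash
cat > plate.py <<'E'
from h import *
import sys
def quad(p,rect,lo,hi,thr):
    pass
E
python3 -c "
import cv2
im=cv2.imread('pics/w1.png')[100:240,270:365]
cv2.imwrite('pics/w1c.png',cv2.resize(im,None,fx=4,fy=4,interpolation=cv2.INTER_CUBIC))
print(im[12:14,10:60].mean(0).astype(int).tolist()); print(im[40,:,:].astype(int).tolist())"
```

```text
[[170, 164, 140], [171, 165, 140], [172, 164, 140], [173, 167, 142], [171, 166, 141], [171, 165, 141], [176, 169, 148], [190, 178, 165], [199, 187, 178], [202, 186, 177], [203, 188, 179], [201, 188, 179], [205, 191, 181], [208, 191, 183], [203, 191, 181], [200, 186, 176], [199, 187, 178], [199, 184, 174], [201, 187, 179], [199, 185, 177], [198, 185, 176], [195, 184, 175], [200, 185, 177], [196, 183, 175], [200, 188, 179], [201, 186, 177], [203, 188, 179], [204, 191, 181], [204, 187, 180], [203, 188, 179], [200, 185, 177], [196, 182, 173], [197, 184, 174], [198, 183, 175], [202, 188, 178], [202, 187, 178], [202, 187, 178], [204, 189, 181], [205, 190, 181], [200, 188, 178], [203, 188, 178], [203, 189, 178], [204, 189, 180], [201, 186, 179], [199, 186, 178], [199, 185, 176], [197, 185, 174], [200, 186, 177], [202, 187, 177], [208, 193, 184]]
[[170, 166, 140], [175, 167, 144], [174, 167, 144], [171, 167, 140], [173, 165, 141], [174, 168, 144], [173, 166, 139], [172, 165, 143], [173, 166, 143], [172, 165, 141], [175, 171, 143], [172, 169, 144], [174, 166, 142], [174, 166, 141], [173, 166,
[... 666 characters left out ...]
8], [199, 185, 180], [200, 183, 179], [191, 179, 174], [195, 182, 176], [193, 179, 174], [198, 184, 180], [210, 193, 190], [213, 198, 188], [214, 200, 192], [207, 193, 185], [207, 191, 186], [210, 195, 191], [210, 193, 188], [207, 191, 184], [208, 191, 188], [208, 194, 190], [211, 192, 186], [211, 195, 188], [210, 194, 187], [199, 184, 176], [185, 172, 158], [174, 165, 144], [175, 170, 143], [172, 166, 140], [171, 167, 138], [174, 166, 142], [175, 168, 141], [170, 165, 140], [172, 166, 143], [172, 163, 142], [172, 164, 139], [172, 164, 141], [174, 164, 142], [176, 170, 144], [172, 167, 142], [175, 165, 142], [175, 169, 145], [173, 168, 143], [178, 170, 147], [167, 163, 136], [172, 167, 143]]
```

View pics/w1c.png

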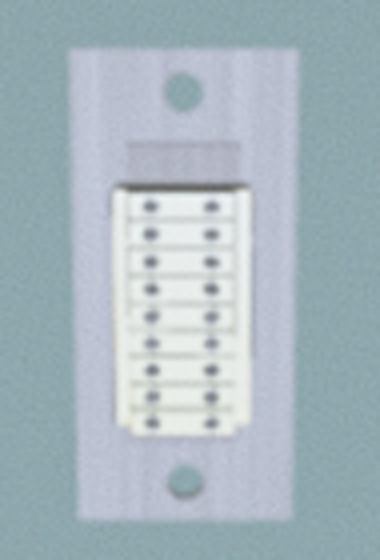

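```bash
cat >> h.py <<'E'
def rectify(p,x0,x1,y0,y1,z,s=2.0):
    "metric picture: column=-y, row=-x (like top view), s px/mm; returns img and px->xy function"
    W=int((y1-y0)*1000*s);H=int((x1-x0)*1000*s)
    c=proj(p,[[x1,y1,z],[x1,y0,z],[x0,y0,z],[x0,y1,z]]).astype(np.float32)
    M=cv2.getPerspectiveTransform(c,np.float32([[0,0],[W,0],[W,H],[0,H]]))
    im=cv2.warpPerspective(p["pixels"],M,(W,H),flags=cv2.INTER_CUBIC)
    return im,(lambda u:np.array([x1-u[1]/s/1000,y1-u[0]/s/1000]))
def rects(mask,f,s=2.0,amin=200):
    out=[]
    for c in cv2.findContours(mask.astype(np.uint8)*255,cv2.RETR_EXTERNAL,cv2.CHAIN_APPROX_NONE)[0]:
        if cv2.contourArea(c)/s/s<amin: continue
        r=cv2.minAreaRect(c); b=cv2.boxPoints(r)
        P=np.array([f(q) for q in b]); e=P[1]-P[0]; g=P[2]-P[1]
        L=e if np.linalg.norm(e)>np.linalg.norm(g) else g
        a=np.arctan2(L[1],L[0]); a=(a+np.pi/2)%np.pi-np.pi/2
        out.append((P.mean(0).round(4),sorted([round(np.linalg.norm(e)*1000,1),round(np.linalg.norm(g)*1000,1)]),round(a,4),round(cv2.contourArea(c)/s/s)))
    return out
E
python3 -c "
from h import *
from bench import imaging
p=imaging.camera('wrist')
im,f=rectify(p,.36,.51,-.2,0,.004)
cv2.imwrite('pics/r1.png',im)
m=im[:,:,2]>160
print(rects(m,f))
h=cv2.morphologyEx((~m).astype(np.uint8),cv2.MORPH_OPEN,np.ones((3,3)))
print(rects(h,f,amin=40))
print(telemetry.observe()['eef_pos']) if 0 else None
"
```

```text
[(array([ 0.433 , -0.0974], dtype=float32), [np.float32(71.2), np.float32(150.7)], np.float32(1.4008), 10489)]
[(array([ 0.4352, -0.0998], dtype=float32), [np.float32(149.5), np.float32(199.5)], np.float32(-1.5708), 29825)]
```

View pics/r1.png

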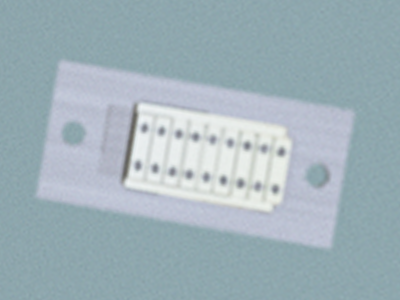

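```bash
python3 -c "
from h import *
go([.4333,-.0974,.009],1.401)"
```

```text
t 4.13 eef [ 0.4407 -0.1026  0.2495] rot [3.1415 0.     1.4006] w 0.0942 F [-0.2  0.3 -0.2]
shift mm [  3.9  -8.2 240.5] rotvec [ 0.      0.     -0.0004]
```

Request:
play_rows(rows=[[0,2,-4,40,0,0,0],[0,4,-8,80,0,0,0],[0,4,-8,120,0,0,0],[0,4,-8,160,0,0,0],[0,4,-8,195,0,0,0],[0,4,-8,220,0,0,0],[0,4,-8,234,0,0,0],[0,4,-8,240,0,0,0]])

```text
t: 4.8
eef_pos: [0.4323, -0.0966, 0.0071]
ee_rot: [-3.138, 0.0, 1.402]
wrist_force: [-0.6, 0.0, -0.0]
width: 0.0941
```

Request:
play_rows(rows=[[0,0,0,0,0,0,0],[0.3,0,0,0,0,0,0],[0.6,0,0,0,0,0,0],[1,0,0,0,0,0,0],[1,0,0,0,0,0,0],[1,0,0,0,0,0,0],[1,0,0,0,0,0,0],[1,0,0,0,0,0,0]], grip_force=25)

```text
t: 5.47
eef_pos: [0.4337, -0.0973, 0.0097]
ee_rot: [3.141, 0.0, 1.401]
wrist_force: [-0.8, -0.6, 0.3]
width: 0.0507
```

```bash
python3 -c "
from h import *
from bench import imaging
go([.4333,-.0974,.20],1.401)
p=imaging.camera('wrist');cv2.imwrite('pics/w2.png',p['pixels'])"
```

```text
t 5.47 eef [ 0.4337 -0.0973  0.0097] rot [3.141  0.     1.4008] w 0.0507 F [-0.8 -0.6  0.3]
shift mm [  -0.2   -0.3 -190.3] rotvec [ 0.0006  0.     -0.0002]
```

View pics/w2.png

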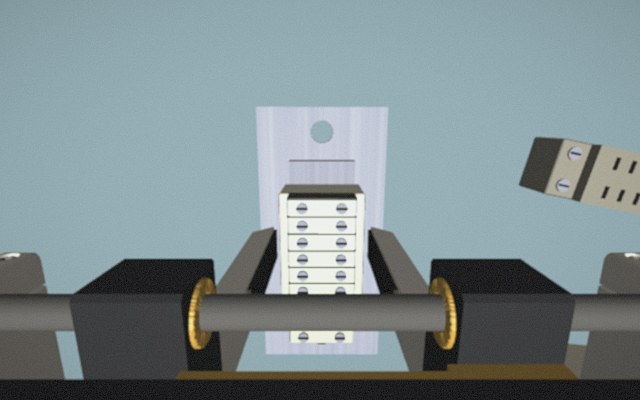

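Request:
play_rows(rows=[[1,0,0,0,0,0,0],[1,0,0,0,0,0,0],[1,0,0,0,0,0,0],[1,0,0,0,0,0,0]], grip_force=30)

```text
t: 5.85
eef_pos: [0.4336, -0.0972, 0.0095]
ee_rot: [3.141, 0.0, 1.401]
wrist_force: [-0.9, -0.1, 3.0]
width: 0.0397
```

```bash
python3 -c "
from h import *
from bench import imaging
go([.4333,-.0974,.20],1.401)
p=imaging.camera('wrist');cv2.imwrite('pics/w3.png',p['pixels'])"
```

```text
t 5.85 eef [ 0.4336 -0.0972  0.0095] rot [3.1415 0.     1.4007] w 0.0397 F [-0.9 -0.1  3. ]
shift mm [  -0.3   -0.2 -190.5] rotvec [ 0.0001  0.     -0.0003]
```

Request:
play_rows(rows=[[1,0,0,-5,0,0,0],[1,0,0,-15,0,0,0],[1,0,0,-35,0,0,0],[1,0,0,-60,0,0,0],[1,0,0,-90,0,0,0],[1,0,0,-125,0,0,0],[1,0,0,-160,0,0,0],[1,0,0,-190,0,0,0]])

```text
t: 6.57
eef_pos: [0.4328, -0.0969, 0.2014]
ee_rot: [-3.141, -0.0, 1.401]
wrist_force: [-0.2, -0.3, -4.1]
width: 0.0402
```

```bash
python3 -c "
from h import *
from bench import imaging
go([.444,.066,.42],1.507)
p=imaging.camera('wrist');cv2.imwrite('pics/w4.png',p['pixels'])"
```

```text
t 6.57 eef [ 0.4328 -0.0969  0.2014] rot [-3.1413e+00 -2.0000e-04  1.4012e+00] w 0.0402 F [-0.2 -0.3 -4.1]
shift mm [ 162.5  -16.5 -218.5] rotvec [-0.0003 -0.0002 -0.1058]
```

View pics/w4.png

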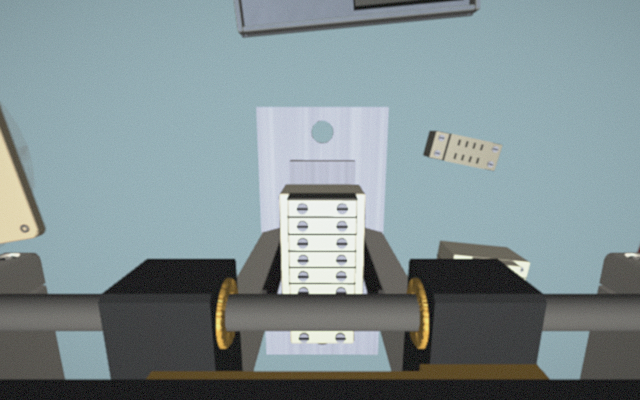

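Request:
play_rows(rows=[[1,20,-2,-27,0,0,-0.0132],[1,41,-4,-55,0,0,-0.0265],[1,61,-6,-82,0,0,-0.04],[1,81,-8,-109,0,0,-0.053],[1,101,-10,-136,0,0,-0.066],[1,121,-12,-163,0,0,-0.08],[1,142,-15,-191,0,0,-0.093],[1,162,-16,-218,0,0,-0.106]])

```text
t: 7.28
eef_pos: [0.4437, 0.0661, 0.4183]
ee_rot: [-3.14, 0.001, 1.508]
wrist_force: [1.0, 0.2, -2.8]
width: 0.0395
```

Request:
play_rows(rows=[[1,0,0,0,0,0,0],[1,0,0,0,0,0,0],[1,0,0,0,0,0,0]])

```text
t: 7.53
eef_pos: [0.4441, 0.064, 0.416]
ee_rot: [-3.139, 0.002, 1.506]
wrist_force: [0.1, -0.7, -4.8]
width: 0.0399
```

```bash
python3 -c "
from h import *
from bench import imaging
go([.444,.066,.42],1.507)
p=imaging.camera('wrist');cv2.imwrite('pics/w5.png',p['pixels'])
im,f=rectify(p,.34,.64,.03,.36,.011); cv2.imwrite('pics/r5.png',im)
"
```

```text
t 7.53 eef [0.4441 0.064  0.416 ] rot [-3.1388e+00  1.8000e-03  1.5061e+00] w 0.0399 F [ 0.1 -0.7 -4.8]
shift mm [ 2.  -0.2 -4. ] rotvec [-0.0028  0.0018 -0.0009]
```

View pics/w5.png

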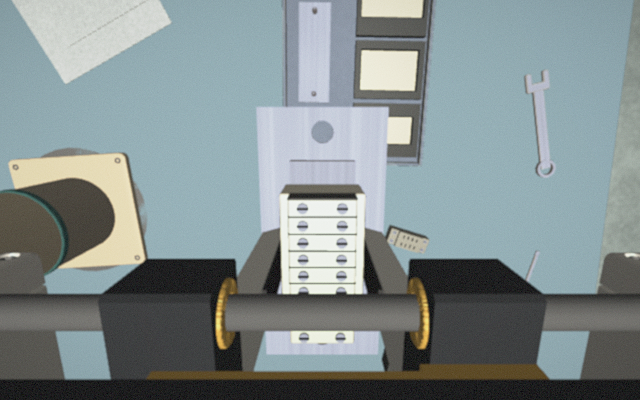

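View pics/r5.png

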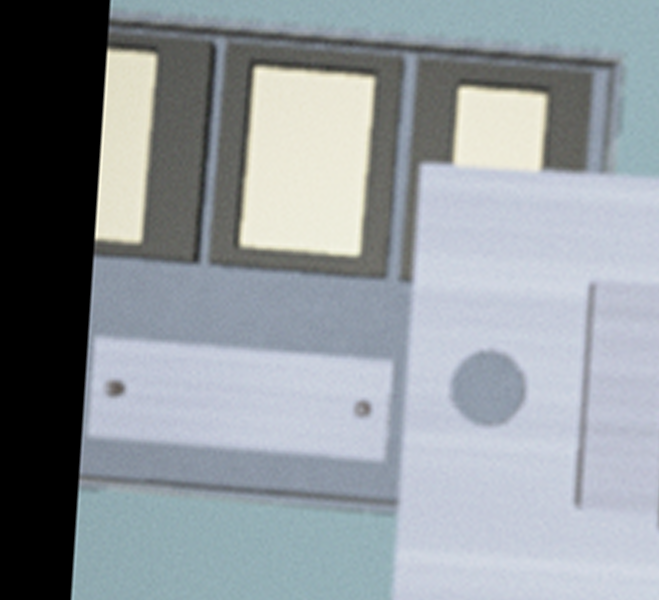

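```bash
python3 -c "
from h import *
from bench import imaging
p=imaging.camera('wrist')
im,f=rectify(p,.34,.64,.16,.36,.011,4)
im=cv2.GaussianBlur(im,(7,7),0)
print(im[780:800:20,200:900:20,2],im[640:960:16,500,2])
R=im[:,:,2].astype(int)
m=R>175
m2=np.zeros_like(m);m2[640:960,:820]=m[640:960,:820]
print(rects(m2,f,4))
d=np.zeros_like(m);d[700:900,180:800]=R[700:900,180:800]<140
print(rects(d,f,4,8))
im,f=rectify(p,.34,.64,.1,.36,.009,4)
b=(im[:,:,0].astype(int)>150)&(im[:,:,2]>210)&(im[:,:,2].astype(int)-im[:,:,0]>8)
print(rects(cv2.morphologyEx(b.astype(np.uint8),cv2.MORPH_OPEN,np.ones((5,5))),f,4))
cv2.imwrite('pics/m.png',cv2.resize((m2*255).astype(np.uint8),None,fx=.5,fy=.5))
"
```

```text
[[186 127  99 194 196 195 192 191 195 194 193 193 192 194 192 190 194 196
  195 200 200 204 203 202 202 202 201 201 198 182]] [141 142 144 146 190 201 195 200 200 193 198 196 199 198 195 199 179 139
 140 141]
[(array([0.441 , 0.2399], dtype=float32), [np.float32(50.1), np.float32(149.5)], np.float32(1.4893), 7258)]
[(array([0.4176, 0.2915], dtype=float32), [np.float32(4.7), np.float32(47.0)], np.float32(-1.5708), 114), (array([0.4359, 0.1773], dtype=float32), [np.float32(3.7), np.float32(5.6)], np.float32(0.1747), 15), (array([0.4458, 0.3019], dtype=float32), [np.float32(7.0), np.float32(7.3)], np.float32(-1.5708), 43)]
[(array([0.5762, 0.1151], dtype=float32), [np.float32(32.2), np.float32(39.1)], np.float32(-0.0651), 1173), (array([0.5597, 0.2067], dtype=float32), [np.float32(59.9), np.float32(89.9)], np.float32(-0.0746), 5227), (array([0.5672, 0.298 ], dtype=float32), [np.float32(22.7), np.float32(93.8)], np.float32(-0.0674), 2049)]
```

```bash
python3 -c "
from h import *
from bench import imaging,telemetry
p=imaging.camera('wrist');s=telemetry.observe();e=s['eef_pos']
R=Ro.from_euler('xyz',s['ee_rot']).as_matrix()
# hole blob
im=p['pixels'][110:152,295:350,2].astype(int)
m=(im<170).astype(np.uint8);n,l,st,c=cv2.connectedComponentsWithStats(m)
for i in range(1,n): 
  if st[i,4]>100:
    uv=c[i]+[295,110]; print(uv,st[i])
    X=onz(p,uv,e[2]-.0055); print(R.T@(X-e)*1000)
for uv in [(257,107),(388,107)]: print(R.T@(onz(p,uv,e[2]-.0055)-e)*1000)
go([.441,.2399,.12],1.492)
"
```

```text
[321.88688946 131.64267352] [ 16  11  23  22 389]
[61.16888379 -0.2275912   5.43181529]
[ 73.82962888 -34.31761241   5.52591725]
[73.83807042 34.43979406  5.30733017]
t 7.68 eef [0.4443 0.0638 0.4159] rot [-3.1384e+00  1.1000e-03  1.5049e+00] w 0.0402 F [-0.2 -0.2 -3. ]
shift mm [175.9 -13.9 295.8] rotvec [-0.0032  0.0011  0.0129]
```

Request:
play_rows(rows=[[1,22,-2,37,0,0,0],[1,44,-4,74,0,0,0.004],[1,66,-5,111,0,0,0.006],[1,88,-7,148,0,0,0.008],[1,110,-9,185,0,0,0.01],[1,132,-11,222,0,0,0.012],[1,154,-13,259,0,0,0.013],[1,177,-14,290,-0.003,0.001,0.013]])

```text
t: 8.35
eef_pos: [0.4419, 0.2376, 0.1302]
ee_rot: [3.141, 0.001, 1.491]
wrist_force: [1.1, -0.8, -3.3]
width: 0.04
```

Request:
play_rows(rows=[[1,0,0,0,0,0,0],[1,0,0,0,0,0,0],[1,0,0,0,0,0,0]])

```text
t: 8.6
eef_pos: [0.4425, 0.2377, 0.1326]
ee_rot: [3.14, 0.0, 1.493]
wrist_force: [0.5, -1.0, -3.1]
width: 0.0393
```

```bash
python3 -c "
from h import *
from bench import imaging
go([.441,.2409,.06],1.492)
p=imaging.camera('wrist');cv2.imwrite('pics/w6.png',p['pixels'])
"
```

```text
t 8.6 eef [0.4425 0.2377 0.1326] rot [3.1396e+00 3.0000e-04 1.4930e+00] w 0.0393 F [ 0.5 -1.  -3.1]
shift mm [ 3.1 -1.9 72.6] rotvec [0.002  0.0003 0.001 ]
```

View pics/w6.png

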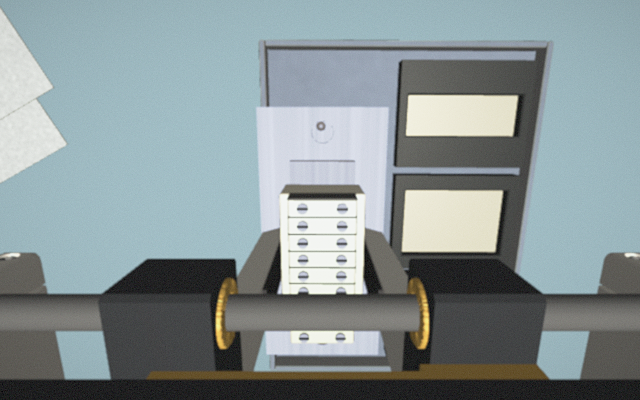

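```bash
python3 -c "
from h import *
from bench import imaging,telemetry
p=imaging.camera('wrist');s=telemetry.observe();e=s['eef_pos']
R=Ro.from_euler('xyz',s['ee_rot']).as_matrix()
im=p['pixels'][110:155,295:350]
cv2.imwrite('pics/w6c.png',cv2.resize(im,None,fx=12,fy=12,interpolation=cv2.INTER_CUBIC))
for uv in [(321,126)]:
  for z in (.019,.027): print(R.T@(onz(p,uv,z)-e)*1000)
X=onz(p,(321.9,131.6),e[2]-.0055); print(R.T@(X-e)*1000)
"
```

```text
[ 63.49762159  -1.46309956 115.06035081]
[ 63.55177479  -1.42444173 107.06049853]
[61.328723   -0.45381558  5.56479489]
```

View pics/w6c.png

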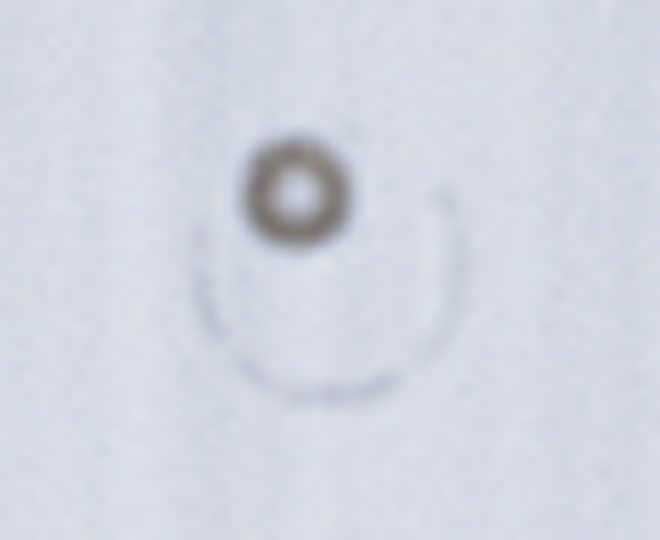

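Request:
play_rows(rows=[[1,1,-1,5,0,0,0],[1,2.6,-2.2,20,0,0,0],[1,2.6,-2.2,40,0,0,0],[1,2.6,-2.2,60,0,0,0],[1,2.6,-2.2,74,0.002,0,0],[1,2.6,-2.2,80,0.002,0,0],[1,2.6,-2.2,80,0.002,0,0],[1,2.6,-2.2,80,0.002,0,0]])

```text
t: 9.37
eef_pos: [0.4413, 0.2416, 0.0537]
ee_rot: [3.14, -0.002, 1.493]
wrist_force: [-0.9, 1.0, -2.6]
width: 0.0394
```

```bash
python3 -c "
from h import *
from bench import imaging,telemetry
p=imaging.camera('wrist');s=telemetry.observe();e=s['eef_pos']
print(e,s['ee_rot'],s['wrist_force'])
R=Ro.from_euler('xyz',s['ee_rot']).as_matrix()
im=p['pixels'][110:155,295:350]
cv2.imwrite('pics/w7c.png',cv2.resize(im,None,fx=12,fy=12,interpolation=cv2.INTER_CUBIC))
cv2.imwrite('pics/w7.png',p['pixels'])
np.savez('w7',**{k:np.array(v) for k,v in p.items()},e=e,Rt=R)
"
```

```text
[0.44152293 0.24184011 0.0540198 ] [ 3.13897543e+00 -2.13633309e-03  1.49318031e+00] [ 0.03456707  0.21931172 -2.82473591]
```

View pics/w7c.png

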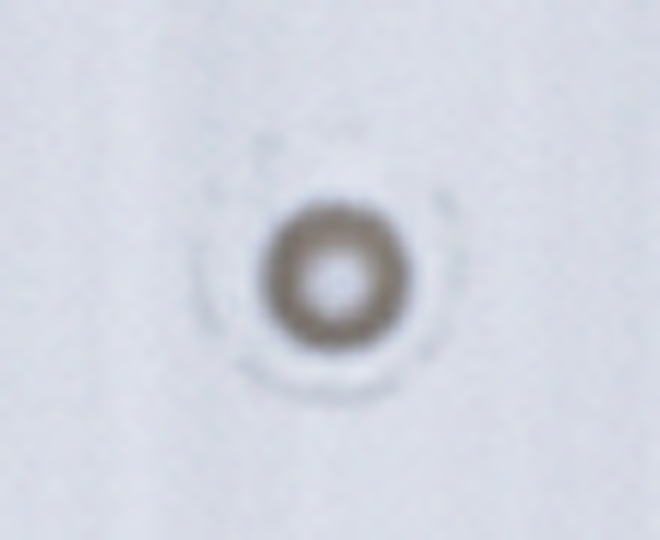

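View pics/w7.png

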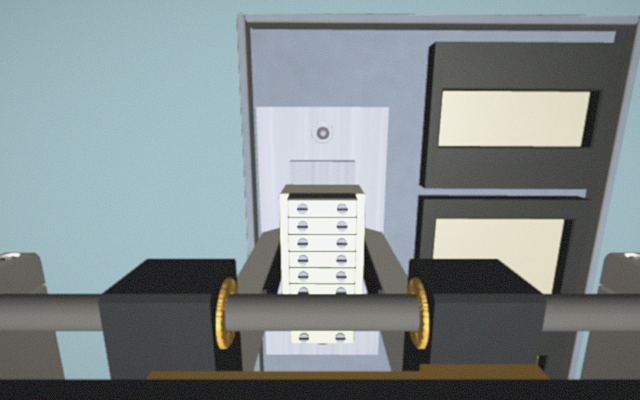

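Request:
play_rows(rows=[[1,-0.5,0.4,5,0.002,-0.002,0],[1,-0.5,0.4,10,0.002,-0.002,0],[1,-0.5,0.4,15,0.002,-0.002,0],[1,-0.5,0.4,19,0.002,-0.002,0],[1,-0.5,0.4,23,0.002,-0.002,0],[1,-0.5,0.4,26,0.002,-0.002,0],[1,-0.5,0.4,28,0.002,-0.002,0],[1,-0.5,0.4,28,0.002,-0.002,0]])

```text
t: 10.08
eef_pos: [0.4408, 0.241, 0.0245]
ee_rot: [-3.14, 0.001, 1.494]
wrist_force: [-0.5, 0.1, -3.1]
width: 0.04
```

```bash
python3 -c "
from h import *
from bench import imaging,telemetry
p=imaging.camera('wrist');s=telemetry.observe();e=s['eef_pos']
print(e,s['ee_rot'],s['wrist_force'],s['torque'])
cv2.imwrite('pics/w8.png',p['pixels'])
"
```

```text
[0.44091906 0.24104857 0.02477482] [-3.14019059e+00  1.27202372e-03  1.49393384e+00] [ 0.03375557 -0.3241843  -3.57226502] [-0.01968333 -0.10911167  0.0004247 ]
```

View pics/w8.png

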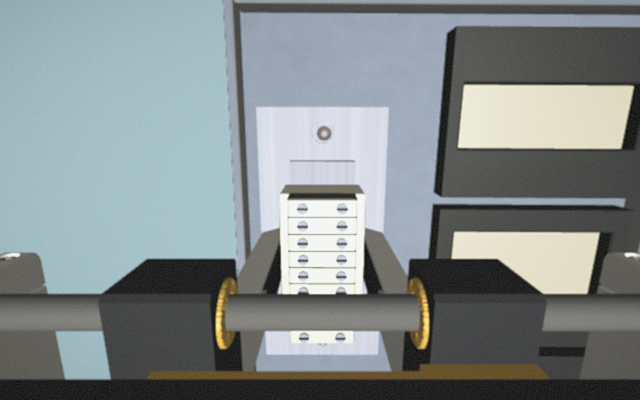

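Request:
play_rows(rows=[[1,0,0,1,0,0,0],[1,0,0,2,0,0,0],[1,0,0,3,0,0,0],[1,0,0,4,0,0,0],[1,0,0,4.5,0,0,0],[1,0,0,4.5,0,0,0]])

```text
t: 10.63
eef_pos: [0.4412, 0.241, 0.0206]
ee_rot: [-3.141, 0.001, 1.494]
wrist_force: [0.9, 0.4, -2.5]
width: 0.04
```

Request:
play_rows(rows=[[1,0,0,0.5,0,0,0],[1,0,0,1,0,0,0],[1,0,0,1,0,0,0]])

```text
t: 10.88
eef_pos: [0.4412, 0.241, 0.0206]
ee_rot: [-3.142, 0.001, 1.494]
wrist_force: [-2.7, -1.9, 8.9]
width: 0.0401
```

Request:
play_rows(rows=[[0.55,0,0,-0.5,0,0,0],[0.5,0,0,-0.5,0,0,0],[0.45,0,0,-0.5,0,0,0],[0.45,0,0,-0.5,0,0,0],[0.45,0,0,-0.5,0,0,0],[0.45,0,0,-0.5,0,0,0],[0.45,0,0,-0.5,0,0,0]])

```text
t: 11.47
eef_pos: [0.4411, 0.2411, 0.02]
ee_rot: [-3.141, 0.001, 1.494]
wrist_force: [-0.1, -0.8, 0.6]
width: 0.0515
```

Request:
play_rows(rows=[[0.45,0,0,-5,0,0,0],[0.45,0,0,-15,0,0,0],[0.45,0,0,-35,0,0,0],[0.45,0,0,-65,0,0,0],[0.45,0,0,-100,0,0,0],[0.45,0,0,-140,0,0,0],[0.45,0,0,-180,0,0,0],[0.45,0,0,-200,0,0,0]])

```text
t: 12.13
eef_pos: [0.4424, 0.2428, 0.2253]
ee_rot: [3.137, -0.003, 1.494]
wrist_force: [1.6, 0.7, -1.0]
width: 0.0517
```

```bash
python3 -c "
from h import *
from bench import imaging,telemetry
go([.55,-.30,.25],0.2)
p=imaging.camera('wrist');cv2.imwrite('pics/w9.png',p['pixels'])
p=imaging.camera('top');cv2.imwrite('pics/t9.png',p['pixels'][130:280,120:520])
p=imaging.camera('scene');cv2.imwrite('pics/s9.png',cv2.resize(p['pixels'][180:360,290:540],None,fx=3,fy=3))
"
```

```text
t 12.13 eef [0.4424 0.2428 0.2253] rot [ 3.1372e+00 -2.9000e-03  1.4944e+00] w 0.0517 F [ 1.6  0.7 -1. ]
shift mm [-532.9  148.8  -25.6] rotvec [ 0.0018 -0.0053  1.2944]
```

View pics/w9.png

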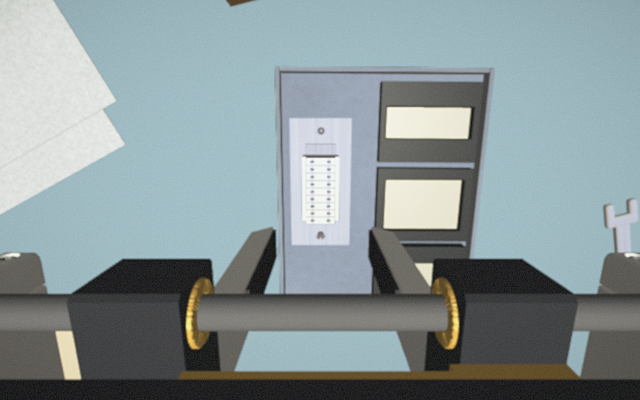

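View pics/s9.png

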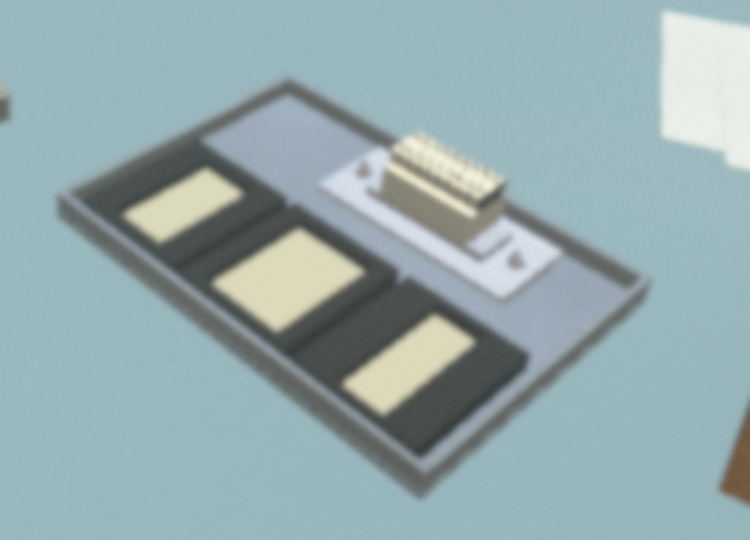

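```bash
python3 -c "
from h import *
go([.44,-.03,.30],0.60)
go([.41,-.30,.30],0.0)
"
```

```text
t 12.28 eef [0.4422 0.2417 0.2223] rot [ 3.1385e+00 -1.0000e-03  1.4934e+00] w 0.0519 F [ 0.3 -0.5 -0.4]
shift mm [-270.9   19.1  -77.9] rotvec [ 0.0024 -0.0023  0.8934]
t 12.28 eef [0.4422 0.2417 0.2223] rot [ 3.1385e+00 -1.0000e-03  1.4934e+00] w 0.0519 F [ 0.3 -0.5 -0.4]
shift mm [-542.5   10.   -78.2] rotvec [ 0.0017 -0.0031  1.4934]
```

Request:
play_rows(rows=[[0.2,-30,2,-20,0,0,0.11],[0,-65,5,-40,0,0,0.22],[0,-100,7,-60,0,0,0.33],[0,-135,9,-78,0,0,0.44],[0,-170,12,-78,0,0,0.55],[0,-205,14,-78,0,0,0.67],[0,-240,17,-78,0,0,0.78],[0,-271,19,-78,0.002,-0.002,0.893]])

```text
t: 12.95
eef_pos: [0.4379, -0.0329, 0.2972]
ee_rot: [-3.14, 0.007, 0.594]
wrist_force: [0.3, -0.3, 0.0]
width: 0.0941
```

```bash
python3 -c "
from h import *
go([.41,-.30,.30],0.0)
"
```

```text
t 12.95 eef [ 0.4379 -0.0329  0.2972] rot [-3.1398  0.0066  0.5941] w 0.0941 F [ 0.3 -0.3  0. ]
shift mm [-172.6  205.8   -2. ] rotvec [2.000e-04 6.900e-03 5.941e-01]
```

Request:
play_rows(rows=[[0,-23,28,0,0,0,0.08],[0,-48,58,0,0,0,0.17],[0,-73,88,0,0,0,0.25],[0,-98,118,0,0,0,0.34],[0,-123,148,0,0,0,0.43],[0,-148,177,0,0,0,0.51],[0,-168,200,-2,0,0.003,0.57],[0,-173,206,-2,0,0.006,0.594]])

```text
t: 13.62
eef_pos: [0.4105, -0.3035, 0.2993]
ee_rot: [3.14, 0.001, -0.003]
wrist_force: [0.4, -0.4, -0.0]
width: 0.0939
```

Request:
play_rows(rows=[[0,0,0,0,0,0,0],[0,0,0,0,0,0,0]])

```text
t: 13.78
eef_pos: [0.4127, -0.2966, 0.2996]
ee_rot: [-3.139, 0.0, 0.008]
wrist_force: [0.4, 0.9, 0.2]
width: 0.0938
```

```bash
python3 -c "
from h import *
from bench import imaging
go([.41,-.30,.30],0.0)
p=imaging.camera('wrist');cv2.imwrite('pics/w10.png',p['pixels'])
np.savez('w10',**{k:np.array(v) for k,v in p.items()})
for k in Z:
  for q in imaging.spot_point(p,k)[:2]: print(k,q['point'],round(q['conf'],2),onz(p,q['point'],Z[k]).round(4))
"
```

```text
t 13.78 eef [ 0.4127 -0.2966  0.2996] rot [-3.139e+00  1.000e-04  7.900e-03] w 0.0938 F [0.4 0.9 0.2]
shift mm [-2.8  3.3 -0.4] rotvec [-0.0026  0.0001  0.0079]
contactor_mid [352.8, 42.4] 0.58 [ 0.5731 -0.3313  0.039 ]
relay_mid [288.4, 155.7] 0.92 [ 0.436  -0.2511  0.032 ]
breaker_mid [394.7, 147.4] 0.86 [ 0.4482 -0.3899  0.034 ]
socket_mid [155.2, 33.1] 0.62 [ 0.5873 -0.083   0.015 ]
double_mid [260.3, 24.9] 0.6 [ 0.5928 -0.2197  0.034 ]
nest_relay [15.0, 65.0] 0.77 [0.5495 0.111  0.005 ]
```

View pics/w10.png

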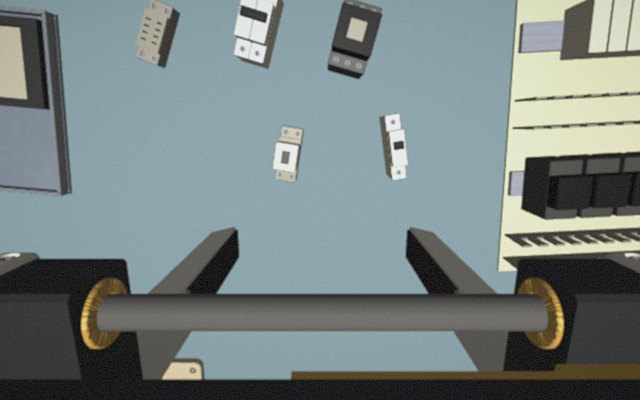

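```bash
python3 -c "
from h import *
p=dict(np.load('w10.npz'))
a,_=rectify(p,.37,.51,-.31,-.20,.030,5); b,_=rectify(p,.37,.51,-.45,-.34,.046,5)
cv2.imwrite('pics/rb.png',np.hstack([cv2.resize(a,None,fx=.7,fy=.7),cv2.resize(b,None,fx=.7,fy=.7)]))
"
```

```text
(no output)
```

View pics/rb.png

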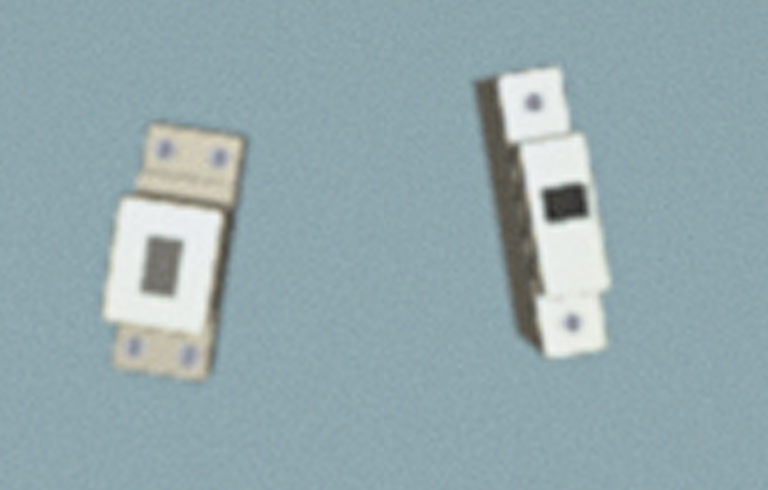

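```bash
python3 -c "
from h import *
go([.4375,-.2511,.020],-.147)
"
```

```text
t 14.33 eef [ 0.4133 -0.2978  0.3009] rot [-3.1415e+00 -2.0000e-03  7.2000e-03] w 0.0942 F [-0.6  0.4  0.3]
shift mm [ 24.  -46.5 280.9] rotvec [-0.0002 -0.002   0.1542]
```

Request:
play_rows(rows=[[0,12,-23,20,0,0,0.08],[0,24,-46,50,0,0,0.154],[0,24,-46.5,90,0,-0.002,0.154],[0,24,-46.5,130,0,-0.002,0.154],[0,24,-46.5,165,0,-0.002,0.154],[0,24,-46.5,190,0,-0.002,0.154],[0,24,-46.5,200,0,-0.002,0.154],[0,24,-46.5,200,0,-0.002,0.154]])

```text
t: 15.0
eef_pos: [0.436, -0.2506, 0.0989]
ee_rot: [-3.14, 0.004, -0.147]
wrist_force: [-0.8, 0.5, -0.1]
width: 0.0938
```

```bash
python3 -c "
from h import *
from bench import imaging
go([.4375,-.2511,.020],-.147)
p=imaging.camera('wrist');cv2.imwrite('pics/w11.png',p['pixels'])
"
```

```text
t 15.0 eef [ 0.436  -0.2506  0.0989] rot [-3.1398  0.0043 -0.1471] w 0.0938 F [-0.8  0.5 -0.1]
shift mm [ 1.9  0.4 78.9] rotvec [-0.0018  0.0043 -0.0001]
```

View pics/w11.png

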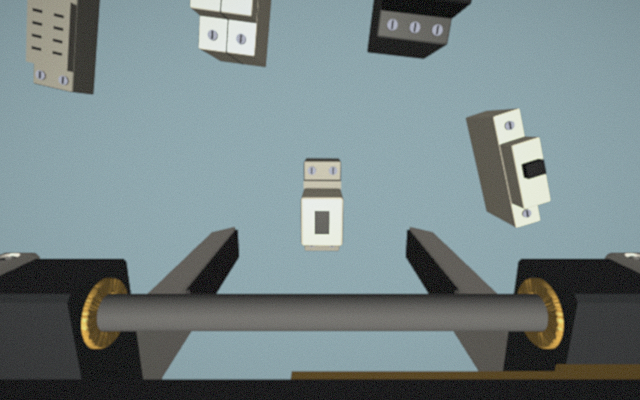

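Relay is centred between the fingers (322, 200) and squarely aligned. Descend and close.

Request:
play_rows(rows=[[0,1.5,0.4,20,0,0.004,0],[0,1.5,0.4,45,0,0.004,0],[0,1.5,0.4,65,0,0.004,0],[0,1.5,0.4,76,0,0.004,0],[0.3,1.5,0.4,79,0,0.004,0],[0.6,1.5,0.4,79,0,0.004,0],[0.6,1.5,0.4,79,0,0.004,0],[0.65,1.5,0.4,79,0,0.004,0]], grip_force=20)

```text
t: 15.72
eef_pos: [0.4397, -0.2525, 0.0232]
ee_rot: [3.141, -0.006, -0.147]
wrist_force: [0.2, 0.2, 0.4]
width: 0.071
```

Request:
play_rows(rows=[[0.8,0,0,0,0,0,0],[1,0,0,0,0,0,0],[1,0,0,0,0,0,0],[1,0,0,0,0,0,0],[1,0,0,0,0,0,0],[1,0,0,0,0,0,0],[1,0,0,0,0,0,0],[1,0,0,0,0,0,0]])

```text
t: 16.38
eef_pos: [0.4387, -0.2518, 0.0218]
ee_rot: [-3.141, -0.004, -0.147]
wrist_force: [-0.2, 0.8, 0.8]
width: 0.028
```

```bash
python3 -c "
from h import *
go([.4375,-.2511,.20],-.147)
"
```

```text
t 16.38 eef [ 0.4387 -0.2518  0.0218] rot [-3.1411 -0.0037 -0.1472] w 0.028 F [-0.2  0.8  0.8]
shift mm [  -0.6   -0.6 -178.2] rotvec [-0.0005 -0.0037 -0.0002]
```

Request:
play_rows(rows=[[1,0,0,-3,0,0,0],[1,0,0,-15,0,0,0],[1,0,0,-40,0,0,0],[1,0,0,-75,0,0,0],[1,0,0,-110,0,-0.004,0],[1,0,0,-145,0,-0.004,0],[1,0,0,-165,0,-0.004,0],[1,0,0,-178,0,-0.004,0]])

```text
t: 17.05
eef_pos: [0.439, -0.2525, 0.2029]
ee_rot: [3.14, -0.004, -0.147]
wrist_force: [1.0, 0.2, -1.5]
width: 0.028
```

```bash
python3 -c "
from h import *
from bench import imaging
go([.5523,.112,.20],-.078)
p=imaging.camera('wrist');cv2.imwrite('pics/w12.png',p['pixels'])
"
```

```text
t 17.05 eef [ 0.439  -0.2525  0.2029] rot [ 3.1404 -0.0039 -0.1473] w 0.028 F [ 1.   0.2 -1.5]
shift mm [  58.6 -377.2    2.7] rotvec [ 0.0013 -0.0039 -0.0693]
```

View pics/w12.png

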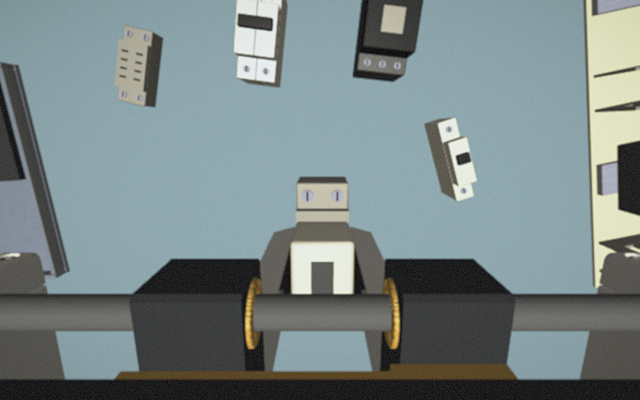

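Request:
play_rows(rows=[[1,1,-35,0,0,0,-0.01],[1,2,-76,0,0,0,-0.02],[1,3,-117,0,0,0,-0.03],[1,4,-158,0,0,0,-0.04],[1,5,-199,0,0,0,-0.05],[1,6,-240,0,0,-0.004,-0.06],[1,7,-280,0,0,-0.004,-0.069],[1,7,-320,0,0,-0.004,-0.069]])

```text
t: 17.77
eef_pos: [0.4915, 0.0654, 0.1993]
ee_rot: [-3.141, 0.005, -0.078]
wrist_force: [2.4, -0.1, -1.1]
width: 0.0281
```

```bash
python3 -c "
from h import *
go([.50,.112,.20],-.078)
"
```

```text
t 17.77 eef [0.4915 0.0654 0.1993] rot [-3.1415  0.0051 -0.0779] w 0.0281 F [ 2.4 -0.1 -1.1]
shift mm [  4.9 -47.1  -0.8] rotvec [-0.0001  0.0051  0.0001]
```

Request:
play_rows(rows=[[1,3,-25,0,0,0.005,0],[1,5,-45,0,0,0.005,0],[1,5,-47,0,0,0.005,0],[1,5,-47,0,0,0.005,0]])

```text
t: 18.1
eef_pos: [0.4998, 0.1109, 0.1991]
ee_rot: [3.142, 0.001, -0.075]
wrist_force: [0.5, -1.0, -0.5]
width: 0.0279
```

```bash
python3 -c "
from h import *
from bench import imaging
p=imaging.camera('wrist');cv2.imwrite('pics/w13.png',p['pixels'])
im,f=rectify(p,.48,.64,.05,.36,.009,4)
b=(im[:,:,0].astype(int)>150)&(im[:,:,2]>210)&(im[:,:,2].astype(int)-im[:,:,0]>8)
print(rects(cv2.morphologyEx(b.astype(np.uint8),cv2.MORPH_OPEN,np.ones((5,5))),f,4))
cv2.imwrite('pics/r13.png',cv2.resize(im,None,fx=.5,fy=.5))
go([.5523,.112,.06],-.078)
"
```

```text
[(array([0.4892, 0.1119], dtype=float32), [np.float32(21.1), np.float32(54.5)], np.float32(1.5137), 693), (array([0.5522, 0.1111], dtype=float32), [np.float32(44.1), np.float32(87.7)], np.float32(-0.0831), 3779), (array([0.56  , 0.2065], dtype=float32), [np.float32(59.2), np.float32(90.7)], np.float32(-0.0821), 5290), (array([0.5676, 0.3026], dtype=float32), [np.float32(29.0), np.float32(95.3)], np.float32(-0.0831), 2701)]
t 18.15 eef [0.4998 0.1092 0.1992] rot [ 3.1406e+00  7.0000e-04 -7.8100e-02] w 0.028 F [-0.4  0.1 -1.6]
shift mm [ 52.2  -7.1 139.1] rotvec [ 0.0009  0.0007 -0.0001]
```

View pics/w13.png

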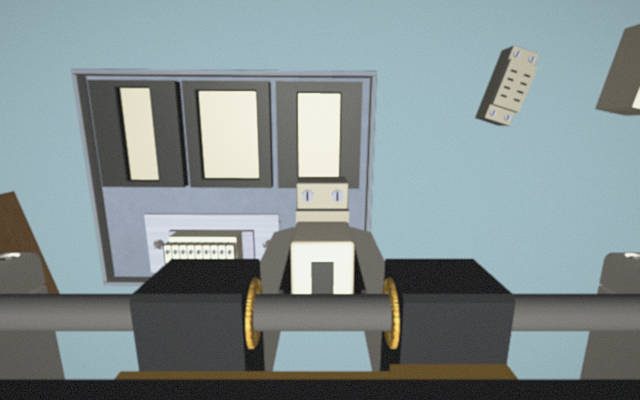

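View pics/r13.png

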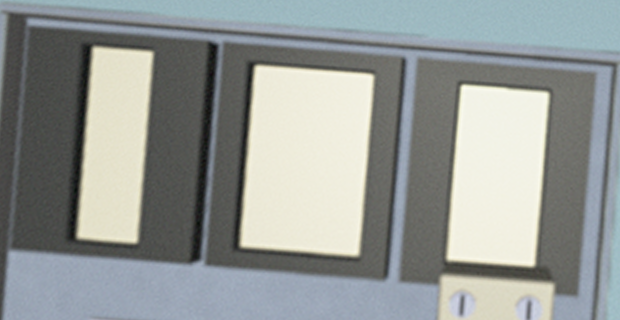

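Request:
play_rows(rows=[[1,20,-3,0,0,0,0],[1,42,-5,20,0,0,-0.004],[1,52,-6.5,50,0,0,-0.004],[1,52,-6.5,85,0.001,0,-0.004],[1,52,-6.5,115,0.001,0,-0.004],[1,52,-6.5,135,0.001,0,-0.004],[1,52,-6.5,140,0.001,0,-0.004],[1,52,-6.5,140,0.001,0,-0.004]])

```text
t: 18.82
eef_pos: [0.5517, 0.11, 0.0585]
ee_rot: [3.141, 0.003, -0.077]
wrist_force: [0.5, -0.7, -1.9]
width: 0.0279
```

```bash
python3 -c "
from h import *
from bench import imaging
go([.5522,.1111,.0315],-.082)
p=imaging.camera('wrist');cv2.imwrite('pics/w14.png',p['pixels'])
"
```

```text
t 18.82 eef [0.5517 0.11   0.0585] rot [ 3.1408e+00  2.6000e-03 -7.6700e-02] w 0.0279 F [ 0.5 -0.7 -1.9]
shift mm [ 0.5 -1.1 27. ] rotvec [0.0008 0.0026 0.0053]
```

View pics/w14.png

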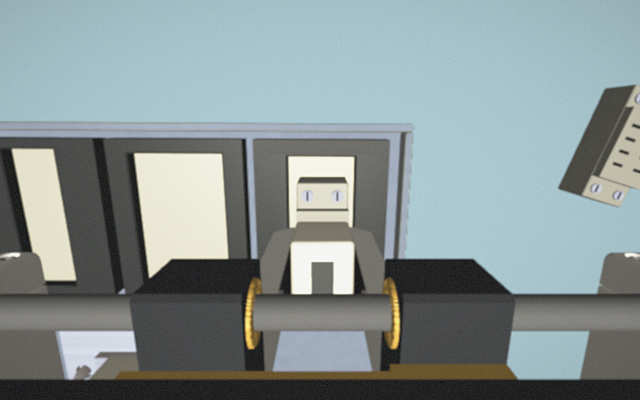

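Relay (322, 195) is over the pocket floor (288–355, 157…). Lower gently.

Request:
play_rows(rows=[[1,0.5,-1,5,0.001,0.002,0.004],[1,0.5,-1,11,0.001,0.002,0.004],[1,0.5,-1,16,0.001,0.002,0.004],[1,0.5,-1,20,0.001,0.002,0.004],[1,0.5,-1,23,0.001,0.002,0.004],[1,0.5,-1,25,0.001,0.002,0.004],[1,0.5,-1,26,0.001,0.002,0.004],[1,0.5,-1,26.5,0.001,0.002,0.004]])

```text
t: 19.53
eef_pos: [0.5536, 0.1136, 0.0333]
ee_rot: [-3.139, -0.003, -0.078]
wrist_force: [-0.5, -0.9, -0.4]
width: 0.0282
```

Request:
play_rows(rows=[[1,0,0,1,0,0,0],[1,0,0,2,0,0,0],[1,0,0,2,0,0,0]])

```text
t: 19.78
eef_pos: [0.5536, 0.1135, 0.0314]
ee_rot: [-3.139, -0.003, -0.078]
wrist_force: [0.4, -0.9, -1.4]
width: 0.028
```

Request:
play_rows(rows=[[1,0,0,0.5,0,0,0],[1,0,0,1,0,0,0],[1,0,0,1,0,0,0]])

```text
t: 20.03
eef_pos: [0.5537, 0.1136, 0.0309]
ee_rot: [-3.139, -0.003, -0.078]
wrist_force: [-1.8, -0.6, 2.9]
width: 0.028
```

Request:
play_rows(rows=[[0.68,0,0,0,0,0,0],[0.64,0,0,0,0,0,0],[0.6,0,0,0,0,0,0],[0.55,0,0,0,0,0,0],[0.5,0,0,0,0,0,0],[0.5,0,0,0,0,0,0],[0.5,0,0,0,0,0,0],[0.5,0,0,0,0,0,0]])

```text
t: 20.7
eef_pos: [0.5537, 0.1135, 0.0305]
ee_rot: [-3.139, -0.003, -0.078]
wrist_force: [0.1, -0.4, -0.2]
width: 0.047
```

Request:
play_rows(rows=[[0.5,0,0,-4,0,0,0],[0.5,0,0,-15,0,0,0],[0.5,0,0,-35,0,0,0],[0.5,0,0,-65,0,0,0],[0.5,0,0,-100,0,0,0],[0.5,0,0,-140,0,0,0],[0.5,0,0,-175,0,0,0],[0.5,0,0,-200,0,0,0]])

```text
t: 21.37
eef_pos: [0.5541, 0.1134, 0.2352]
ee_rot: [-3.138, -0.008, -0.078]
wrist_force: [-0.4, 0.5, 0.6]
width: 0.0472
```

```bash
python3 -c "
from h import *
from bench import imaging
p=imaging.camera('wrist');cv2.imwrite('pics/w15.png',p['pixels'])
go([.4495,-.388,.25],.16)
"
```

```text
t 21.42 eef [0.5567 0.1141 0.2392] rot [-3.1353 -0.0148 -0.0784] w 0.0473 F [2.3 0.6 2.8]
shift mm [-67.3 508.9 -15. ] rotvec [-0.0045 -0.0154 -0.2384]
```

View pics/w15.png

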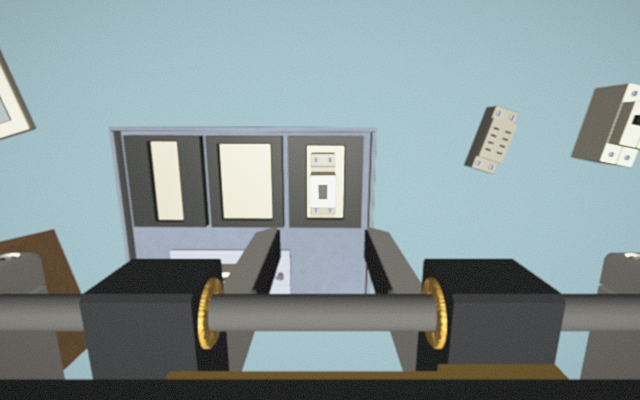

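Request:
play_rows(rows=[[0.3,-4,35,-5,0,0,-0.02],[0.1,-9,75,-10,0,-0.005,-0.04],[0,-15,115,-15,0,-0.01,-0.06],[0,-20,155,-15,0,-0.01,-0.09],[0,-26,195,-15,-0.003,-0.012,-0.12],[0,-31,235,-15,-0.003,-0.012,-0.14],[0,-36,275,-15,-0.003,-0.012,-0.16],[0,-41,315,-15,-0.003,-0.012,-0.18]])

```text
t: 22.08
eef_pos: [0.4866, -0.1995, 0.2455]
ee_rot: [3.141, 0.008, 0.103]
wrist_force: [0.8, -0.1, -0.3]
width: 0.0935
```

```bash
python3 -c "
from h import *
go([.4495,-.388,.18],.16)
"
```

```text
t 22.08 eef [ 0.4866 -0.1995  0.2455] rot [3.1411 0.008  0.1029] w 0.0935 F [ 0.8 -0.1 -0.3]
shift mm [-55.8 183.6  66.1] rotvec [ 0.0003  0.008  -0.0571]
```

Request:
play_rows(rows=[[0,-11,36,5,0,0.003,-0.02],[0,-22,74,15,0,0.006,-0.04],[0,-34,112,30,0,0.008,-0.057],[0,-45,150,45,0,0.008,-0.057],[0,-53,176,58,0,0.008,-0.057],[0,-56,184,66,0,0.008,-0.057],[0,-56,184,66,0,0.008,-0.057],[0,-56,184,66,0,0.008,-0.057]])

```text
t: 22.75
eef_pos: [0.4501, -0.3853, 0.1792]
ee_rot: [-3.14, 0.001, 0.159]
wrist_force: [0.8, -0.1, 0.8]
width: 0.0937
```

```bash
python3 -c "
from h import *
from bench import imaging
p=imaging.camera('wrist');cv2.imwrite('pics/w16.png',p['pixels'])
for q in imaging.spot_point(p,'breaker_mid')[:2]: print(q['point'],round(q['conf'],2),onz(p,q['point'],.034).round(4))
go([.4495,-.388,.02],.16)
b,_=rectify(p,.37,.51,-.45,-.34,.046,5)
cv2.imwrite('pics/rb2.png',cv2.resize(b,None,fx=.7,fy=.7))
"
```

```text
[324.4, 197.3] 0.74 [ 0.4449 -0.3879  0.034 ]
t 22.85 eef [ 0.4515 -0.3843  0.1802] rot [-3.1409e+00 -9.0000e-04  1.6200e-01] w 0.0939 F [0.5 0.2 0.2]
shift mm [ -2.7   3.5 160.2] rotvec [-0.0007 -0.0009  0.002 ]
```

View pics/w16.png

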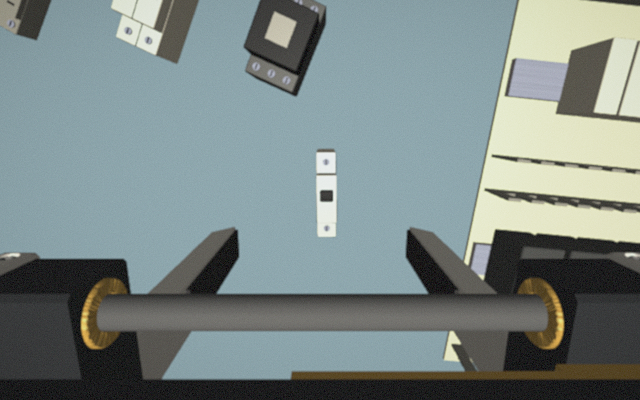

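View pics/rb2.png

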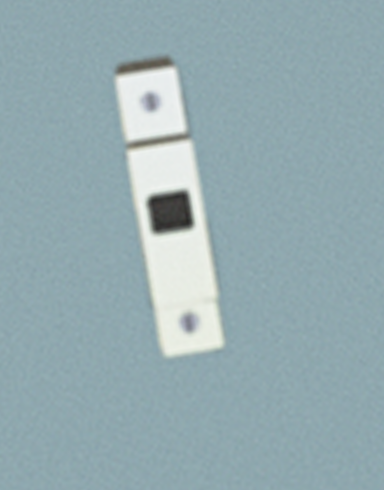

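Request:
play_rows(rows=[[0,-1.5,2,35,0,0,0],[0,-2.5,3.8,70,0,0,0],[0,-2.5,3.8,105,0,0,0],[0,-2.5,3.8,130,0,0,0],[0,-2.5,3.8,146,0,0,0],[0,-2.5,3.8,156,0,0,0],[0.3,-2.5,3.8,160,0,0,0],[0.5,-2.5,3.8,160,0,0,0]])

```text
t: 23.52
eef_pos: [0.4488, -0.3897, 0.0194]
ee_rot: [-3.141, 0.0, 0.161]
wrist_force: [0.2, 1.0, -0.1]
width: 0.0842
```

Request:
play_rows(rows=[[0.7,0,0,0,0,0,0],[0.8,0,0,0,0,0,0],[1,0,0,0,0,0,0],[1,0,0,0,0,0,0],[1,0,0,0,0,0,0],[1,0,0,0,0,0,0],[1,0,0,0,0,0,0],[1,0,0,0,0,0,0]])

```text
t: 24.18
eef_pos: [0.4479, -0.3907, 0.0192]
ee_rot: [-3.141, 0.001, 0.159]
wrist_force: [-0.4, -0.1, -0.1]
width: 0.0305
```

Request:
play_rows(rows=[[1,0,0,0,0,0,0],[1,0,0,0,0,0,0],[1,0,0,0,0,0,0],[1,0,0,0,0,0,0]])

```text
t: 24.52
eef_pos: [0.4478, -0.3905, 0.019]
ee_rot: [-3.141, 0.001, 0.159]
wrist_force: [0.5, 0.2, 0.1]
width: 0.0177
```

```bash
python3 -c "
from h import *
go([.4495,-.388,.2],.16)
"
```

```text
t 24.52 eef [ 0.4478 -0.3905  0.019 ] rot [-3.1411e+00  1.0000e-03  1.5880e-01] w 0.0177 F [0.5 0.2 0.1]
shift mm [   1.9   -2.3 -181. ] rotvec [-0.0005  0.001  -0.0012]
```

Request:
play_rows(rows=[[1,0,0,-3,0,0,0],[1,0,0,-15,0,0,0],[1,0,0,-40,0,0,0],[1,0,0,-75,0,0,0],[1,0,0,-110,0,0,0],[1,0,0,-145,0,0,0],[1,0,0,-170,0,0,0],[1,0,0,-190,0,0,0]])

```text
t: 25.18
eef_pos: [0.4487, -0.3913, 0.2131]
ee_rot: [3.139, -0.002, 0.159]
wrist_force: [0.7, -0.9, -0.9]
width: 0.018
```

```bash
python3 -c "
from h import *
from bench import imaging
p=imaging.camera('wrist');cv2.imwrite('pics/w17.png',p['pixels'])
go([.515,.30,.20],-.082)
"
```

```text
t 25.23 eef [ 0.4505 -0.3926  0.2163] rot [ 3.1344 -0.0057  0.1586] w 0.0179 F [1.1 0.1 0.8]
shift mm [ 173.  -673.9   12.5] rotvec [ 0.0065 -0.0066  0.2405]
```

View pics/w17.png

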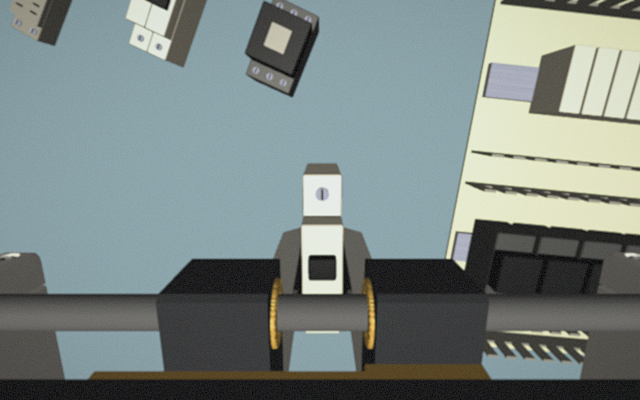

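Request:
play_rows(rows=[[1,8,-30,2,0,0,0.02],[1,17,-68,4,0.003,-0.003,0.04],[1,27,-107,6,0.006,-0.006,0.06],[1,37,-146,8,0.006,-0.006,0.08],[1,47,-185,10,0.006,-0.006,0.1],[1,57,-224,12,0.006,-0.006,0.12],[1,67,-263,12,0.006,-0.006,0.14],[1,77,-302,12,0.006,-0.006,0.16]])

```text
t: 25.9
eef_pos: [0.4759, -0.0785, 0.1974]
ee_rot: [-3.136, 0.007, -0.002]
wrist_force: [0.7, 0.5, -0.5]
width: 0.018
```

```bash
python3 -c "
from h import *
go([.515,.30,.20],-.082)
"
```

```text
t 25.9 eef [ 0.4759 -0.0785  0.1974] rot [-3.1361e+00  7.1000e-03 -2.5000e-03] w 0.018 F [ 0.7  0.5 -0.5]
shift mm [  38.2 -378.6   -0.7] rotvec [-0.0052  0.0073  0.0795]
```

Request:
play_rows(rows=[[1,4,-40,0,0,0,0.02],[1,8,-80,0,0,0.003,0.03],[1,12,-120,0,-0.002,0.004,0.05],[1,16,-160,0,-0.002,0.004,0.06],[1,20,-200,0,-0.002,0.004,0.08],[1,24,-240,0,-0.002,0.004,0.08],[1,28,-280,0,-0.002,0.004,0.08],[1,32,-320,0,-0.002,0.004,0.08]])

```text
t: 26.57
eef_pos: [0.5083, 0.2415, 0.1991]
ee_rot: [-3.139, 0.003, -0.081]
wrist_force: [0.4, 0.9, -1.8]
width: 0.0177
```

Request:
play_rows(rows=[[1,3,-30,0,0,0,0],[1,10,-52,0,0,0,0],[1,10,-57,0,0,0,0],[1,10,-57,0,0,0,0]])

```text
t: 26.9
eef_pos: [0.5227, 0.2974, 0.1986]
ee_rot: [-3.138, 0.004, -0.078]
wrist_force: [0.3, 0.3, -1.8]
width: 0.0179
```

```bash
python3 -c "
from h import *
from bench import imaging
p=imaging.camera('wrist');cv2.imwrite('pics/w18.png',p['pixels'])
im,f=rectify(p,.48,.64,.15,.36,.009,4)
b=(im[:,:,0].astype(int)>150)&(im[:,:,2]>210)&(im[:,:,2].astype(int)-im[:,:,0]>8)
print(rects(cv2.morphologyEx(b.astype(np.uint8),cv2.MORPH_OPEN,np.ones((5,5))),f,4))
go([.566,.301,.06],-.082)
"
```

```text
[(array([0.5598, 0.2054], dtype=float32), [np.float32(58.7), np.float32(89.8)], np.float32(-0.0835), 5191), (array([0.5748, 0.2999], dtype=float32), [np.float32(33.4), np.float32(81.0)], np.float32(-0.084), 2308)]
t 26.95 eef [0.5227 0.2951 0.1986] rot [-3.1397  0.0045 -0.0806] w 0.018 F [-0.   0.6 -1.4]
shift mm [ 43.3  -9.1 138.4] rotvec [-0.0019  0.0045  0.0014]
```

View pics/w18.png

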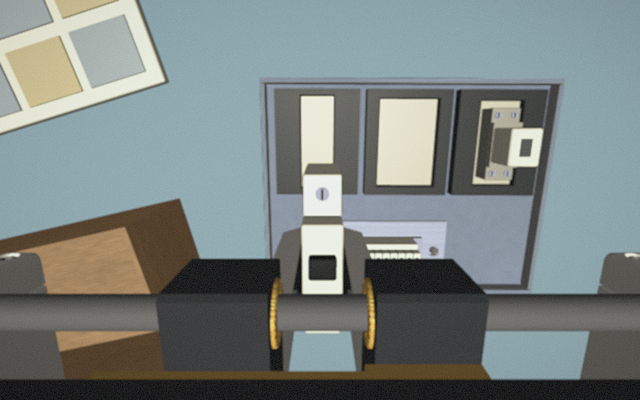

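Request:
play_rows(rows=[[1,20,-5,0,0,0,0],[1,40,-8,20,0,0.004,0],[1,43,-8.5,50,-0.002,0.004,0],[1,43,-8.5,85,-0.002,0.004,0],[1,43,-8.5,115,-0.002,0.004,0],[1,43,-8.5,134,-0.002,0.004,0],[1,43,-8.5,138,-0.002,0.004,0],[1,43,-8.5,138,-0.002,0.004,0]])

```text
t: 27.62
eef_pos: [0.5656, 0.2983, 0.0597]
ee_rot: [3.14, 0.002, -0.083]
wrist_force: [0.5, -0.3, -0.7]
width: 0.0181
```

```bash
python3 -c "
from h import *
from bench import imaging
p=imaging.camera('wrist');cv2.imwrite('pics/w19.png',p['pixels'])
go([.566,.3005,.030],-.082)
"
```

```text
t 27.67 eef [0.5668 0.2995 0.0613] rot [-3.1413e+00 -5.0000e-04 -8.2900e-02] w 0.0175 F [ 0.4  0.5 -1.1]
shift mm [-0.9 -0.9 31.3] rotvec [-0.0003 -0.0005 -0.0009]
```

View pics/w19.png

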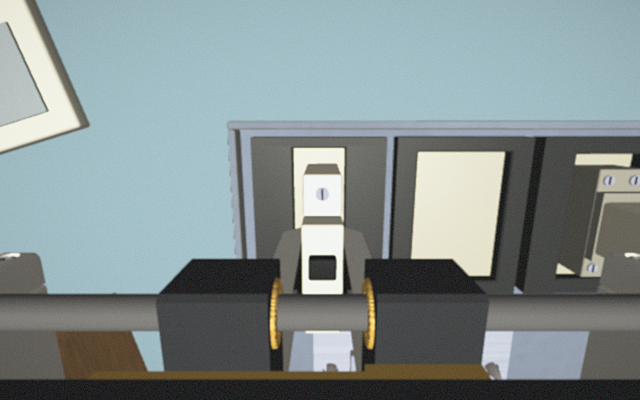

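Request:
play_rows(rows=[[1,-0.5,-0.7,6,0,0,0],[1,-0.5,-0.7,12,0,0,0],[1,-0.5,-0.7,18,0,0,0],[1,-0.5,-0.7,23,0,0,0],[1,-0.5,-0.7,27,0,0,0],[1,-0.5,-0.7,29,0,0,0],[1,-0.5,-0.7,30,0,0,0],[1,-0.5,-0.7,31,0,0,0]])

```text
t: 28.33
eef_pos: [0.566, 0.3019, 0.0296]
ee_rot: [-3.14, -0.0, -0.081]
wrist_force: [0.4, 0.3, -0.8]
width: 0.0179
```

Request:
play_rows(rows=[[1,0,0,0.7,0,0,0],[1,0,0,1.3,0,0,0],[1,0,0,1.3,0,0,0]])

```text
t: 28.58
eef_pos: [0.566, 0.3019, 0.0284]
ee_rot: [-3.14, -0.0, -0.081]
wrist_force: [-0.4, 1.0, -1.3]
width: 0.0181
```

Request:
play_rows(rows=[[1,0,0,0.5,0,0,0],[1,0,0,1,0,0,0],[1,0,0,1,0,0,0]])

```text
t: 28.83
eef_pos: [0.5661, 0.3019, 0.0281]
ee_rot: [-3.14, -0.001, -0.081]
wrist_force: [-1.4, -1.0, 3.8]
width: 0.0184
```

Request:
play_rows(rows=[[0.78,0,0,0,0,0,0],[0.74,0,0,0,0,0,0],[0.7,0,0,0,0,0,0],[0.65,0,0,0,0,0,0],[0.6,0,0,0,0,0,0],[0.6,0,0,0,0,0,0],[0.6,0,0,0,0,0,0],[0.6,0,0,0,0,0,0]])

```text
t: 29.5
eef_pos: [0.566, 0.3019, 0.0274]
ee_rot: [-3.14, -0.0, -0.081]
wrist_force: [-0.2, 0.3, 0.6]
width: 0.0377
```

Request:
play_rows(rows=[[0.6,0,0,-4,0,0,0],[0.6,0,0,-15,0,0,0],[0.6,0,0,-35,0,0,0],[0.6,0,0,-65,0,0,0],[0.6,0,0,-100,0,0,0],[0.6,0,0,-140,0,0,0],[0.6,0,0,-175,0,0,0],[0.6,0,0,-200,0,0,0]])

```text
t: 30.17
eef_pos: [0.567, 0.3023, 0.2325]
ee_rot: [-3.137, -0.005, -0.081]
wrist_force: [0.6, 0.4, 0.1]
width: 0.0379
```

```bash
python3 -c "
from h import *
from bench import imaging
p=imaging.camera('wrist');cv2.imwrite('pics/w20.png',p['pixels'])
go([.50,-.32,.25],-.24)
"
```

```text
t 30.22 eef [0.5693 0.3037 0.2369] rot [-3.133  -0.011  -0.0814] w 0.0382 F [1.9 0.6 2.3]
shift mm [-18.2 627.1 -18.7] rotvec [-0.0095 -0.0103  0.1586]
```

View pics/w20.png

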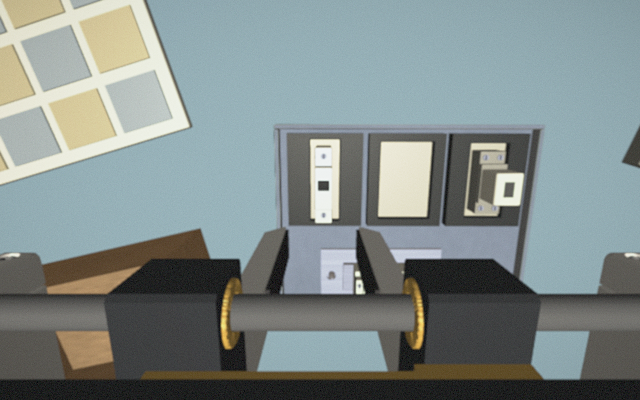

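Breaker stands in its pocket (324, 185), relay in its own (490, 185). Now the contactor.

Request:
play_rows(rows=[[0.3,-1,35,-5,0,0,0.01],[0.1,-2,75,-12,0,-0.005,0.03],[0,-4,115,-18,-0.004,-0.008,0.05],[0,-5,155,-18,-0.006,-0.008,0.06],[0,-6,195,-18,-0.006,-0.008,0.08],[0,-7,235,-18,-0.006,-0.008,0.09],[0,-8,275,-18,-0.006,-0.008,0.1],[0,-10,315,-18,-0.006,-0.008,0.12]])

```text
t: 30.88
eef_pos: [0.5299, -0.0133, 0.246]
ee_rot: [3.137, 0.006, -0.202]
wrist_force: [0.9, -0.6, -0.7]
width: 0.0874
```

```bash
python3 -c "
from h import *
go([.52,-.32,.25],-.24)
"
```

```text
t 30.88 eef [ 0.5299 -0.0133  0.246 ] rot [ 3.1366  0.0061 -0.2016] w 0.0874 F [ 0.9 -0.6 -0.7]
shift mm [ 51.6 302.5  -2.9] rotvec [0.0051 0.006  0.0384]
```

Request:
play_rows(rows=[[0,7,40,0,0,0,0.01],[0,14,80,-1,0,0.002,0.02],[0,20,120,-2,0.003,0.005,0.03],[0,27,160,-3,0.005,0.006,0.038],[0,34,200,-3,0.005,0.006,0.038],[0,41,240,-3,0.005,0.006,0.038],[0,48,280,-3,0.005,0.006,0.038],[0,51,302,-3,0.005,0.006,0.038]])

```text
t: 31.55
eef_pos: [0.5184, -0.3237, 0.2501]
ee_rot: [3.138, 0.0, -0.245]
wrist_force: [-0.9, -0.4, -0.7]
width: 0.0941
```

Request:
play_rows(rows=[[0,0,0,0,0,0,0],[0,0,0,0,0,0,0]])

```text
t: 31.72
eef_pos: [0.5193, -0.3189, 0.2495]
ee_rot: [3.141, 0.001, -0.242]
wrist_force: [0.5, 0.0, 0.1]
width: 0.094
```

```bash
python3 -c "
from h import *
from bench import imaging
p=imaging.camera('wrist');cv2.imwrite('pics/w21.png',p['pixels'])
for k in ['contactor_mid','double_mid']:
  for q in imaging.spot_point(p,k)[:2]: print(k,q['point'],round(q['conf'],2),onz(p,q['point'],Z[k]).round(4))
go([.578,-.334,.028],-.24)
b,_=rectify(p,.51,.65,-.40,-.26,.050,4)
b2,_=rectify(p,.51,.65,-.40,-.26,.078,4)
cv2.imwrite('pics/rc.png',cv2.resize(np.hstack([b,b2]),None,fx=.7,fy=.7))
"
```

```text
double_mid [219.1, 139.6] 0.82 [ 0.593  -0.2149  0.034 ]
t 31.87 eef [ 0.5206 -0.3154  0.2496] rot [-3.1406e+00  1.1000e-03 -2.3640e-01] w 0.0936 F [0.7 1.  0.7]
shift mm [ 60.4   4.9 221.5] rotvec [-0.001   0.0011  0.0036]
```

View pics/w21.png

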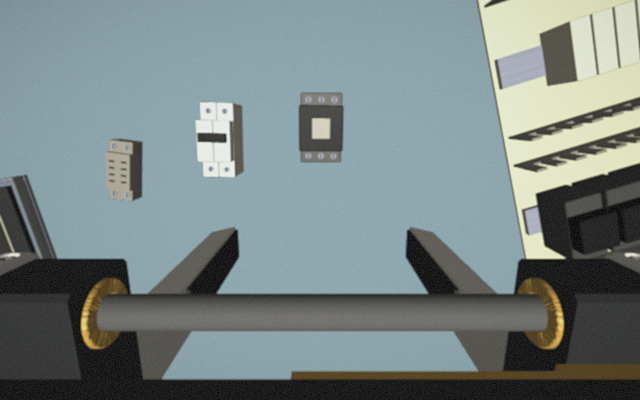

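View pics/rc.png

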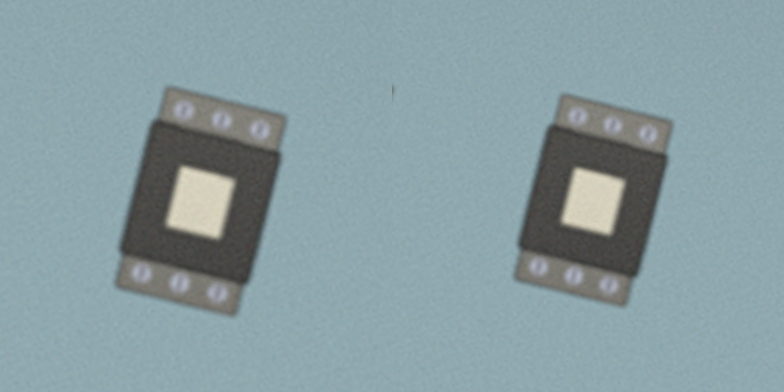

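```bash
python3 -c "
from h import *
go([.5782,-.332,.12],-.2415)
"
```

```text
t 31.87 eef [ 0.5206 -0.3154  0.2496] rot [-3.1406e+00  1.1000e-03 -2.3640e-01] w 0.0936 F [0.7 1.  0.7]
shift mm [ 60.    2.8 129.5] rotvec [-0.001   0.0011  0.0051]
```

Request:
play_rows(rows=[[0,20,1,20,0,0,0],[0,45,2,55,0,0,0],[0,60,3,90,0,0,0],[0,60,3,115,0,0,0],[0,60,3,128,0,0,0],[0,60,3,130,0,0,0],[0,60,3,130,0,0,0],[0,60,3,130,0,0,0]])

```text
t: 32.53
eef_pos: [0.5786, -0.3341, 0.1206]
ee_rot: [3.141, -0.001, -0.238]
wrist_force: [-0.2, -0.6, 0.8]
width: 0.0939
```

```bash
python3 -c "
from h import *
from bench import imaging
p=imaging.camera('wrist');cv2.imwrite('pics/w22.png',p['pixels'])
go([.5782,-.332,.025],-.2415)
"
```

```text
t 32.58 eef [ 0.5787 -0.3346  0.1211] rot [ 3.1407e+00 -1.6000e-03 -2.3830e-01] w 0.0939 F [-0.2  0.5  0.5]
shift mm [-1.2 -2.5 96.1] rotvec [ 0.0009 -0.0016  0.0032]
```

View pics/w22.png

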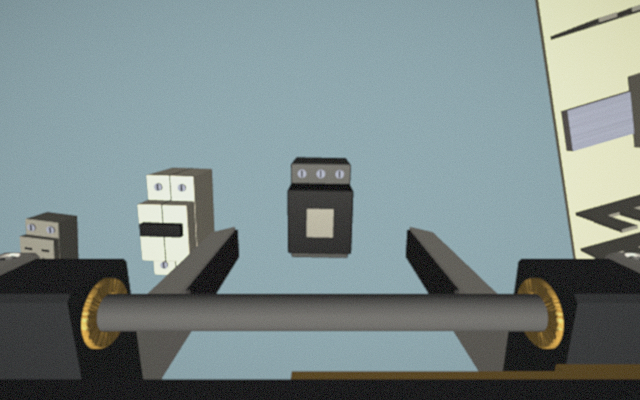

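Request:
play_rows(rows=[[0,-1,-2,20,0,0,0.003],[0,-1,-2,45,0,0,0.003],[0,-1,-2,68,0,0,0.003],[0,-1,-2,84,0,0,0.003],[0,-1,-2,93,0,0,0.003],[0.2,-1,-2,96,0,0,0.003],[0.4,-1,-2,96,0,0,0.003],[0.45,-1,-2,96,0,0,0.003]], grip_force=30)

```text
t: 33.25
eef_pos: [0.5778, -0.3332, 0.0246]
ee_rot: [3.141, -0.001, -0.242]
wrist_force: [-0.8, 0.4, -0.0]
width: 0.0773
```

Request:
play_rows(rows=[[0.5,0,0,0,0,0,0],[0.6,0,0,0,0,0,0],[1,0,0,0,0,0,0],[1,0,0,0,0,0,0],[1,0,0,0,0,0,0],[1,0,0,0,0,0,0],[1,0,0,0,0,0,0],[1,0,0,0,0,0,0]])

```text
t: 33.92
eef_pos: [0.577, -0.3325, 0.0235]
ee_rot: [3.141, 0.001, -0.242]
wrist_force: [-0.6, 0.8, 3.5]
width: 0.045
```

```bash
python3 -c "
from h import *
go([.5782,-.332,.2],-.2415)
"
```

```text
t 33.92 eef [ 0.577  -0.3325  0.0235] rot [ 3.1413e+00  1.0000e-03 -2.4220e-01] w 0.045 F [-0.6  0.8  3.5]
shift mm [   0.9   -0.7 -176.5] rotvec [ 0.0003  0.001  -0.0007]
```

Request:
play_rows(rows=[[1,0,0,-3,0,0,0],[1,0,0,-15,0,0,0],[1,0,0,-40,0,0,0],[1,0,0,-75,0,0,0],[1,0,0,-110,0,0,0],[1,0,0,-145,0,0,0],[1,0,0,-170,0,0,0],[1,0,0,-180,0,0,0]])

```text
t: 34.58
eef_pos: [0.5788, -0.3339, 0.2083]
ee_rot: [3.139, -0.006, -0.242]
wrist_force: [1.2, 0.4, -2.8]
width: 0.045
```

```bash
python3 -c "
from h import *
go([.51,.206,.21],-.082)
"
```

```text
t 34.58 eef [ 0.5788 -0.3339  0.2083] rot [ 3.1391 -0.0057 -0.2425] w 0.045 F [ 1.2  0.4 -2.8]
shift mm [-196.4 -507.5   -4.1] rotvec [ 0.0029 -0.0055 -0.1605]
```

Request:
play_rows(rows=[[1,-10,-28,0,0,0,-0.01],[1,-24,-62,0,0,0,-0.03],[1,-38,-98,0,0.002,-0.003,-0.05],[1,-52,-134,0,0.002,-0.003,-0.07],[1,-66,-170,0,0.002,-0.003,-0.09],[1,-80,-206,0,0.002,-0.003,-0.1],[1,-94,-242,0,0.002,-0.003,-0.11],[1,-108,-278,0,0.002,-0.003,-0.12]])

```text
t: 35.25
eef_pos: [0.5373, -0.0352, 0.2024]
ee_rot: [-3.14, 0.006, -0.122]
wrist_force: [0.8, 0.6, -2.6]
width: 0.0445
```

```bash
python3 -c "
from h import *
go([.51,.206,.21],-.082)
"
```

```text
t 35.25 eef [ 0.5373 -0.0352  0.2024] rot [-3.14    0.0062 -0.122 ] w 0.0445 F [ 0.8  0.6 -2.6]
shift mm [ -56.5 -236.1   -6.9] rotvec [-0.0017  0.0062 -0.04  ]
```

Request:
play_rows(rows=[[1,-9,-36,0,0,0,-0.01],[1,-18,-74,-2,0,0.003,-0.02],[1,-27,-112,-4,0,0.004,-0.03],[1,-36,-150,-6,0,0.004,-0.04],[1,-45,-188,-7,0,0.004,-0.04],[1,-53,-222,-7,0,0.004,-0.04],[1,-56,-236,-7,0,0.004,-0.04],[1,-56,-236,-7,0,0.004,-0.04]])

```text
t: 35.92
eef_pos: [0.51, 0.2098, 0.2101]
ee_rot: [-3.137, 0.002, -0.074]
wrist_force: [-0.1, -0.0, -2.8]
width: 0.0449
```

```bash
python3 -c "
from h import *
from bench import imaging
p=imaging.camera('wrist');cv2.imwrite('pics/w23.png',p['pixels'])
im,f=rectify(p,.48,.64,.15,.26,.009,4)
b=(im[:,:,0].astype(int)>150)&(im[:,:,2]>210)&(im[:,:,2].astype(int)-im[:,:,0]>8)
print(rects(cv2.morphologyEx(b.astype(np.uint8),cv2.MORPH_OPEN,np.ones((5,5))),f,4))
go([.5588,.206,.07],-.082)
"
```

```text
[(array([0.5646, 0.2053], dtype=float32), [np.float32(61.2), np.float32(81.4)], np.float32(-0.0831), 2543)]
t 35.97 eef [0.5107 0.2063 0.21  ] rot [-3.1399e+00  2.1000e-03 -7.7700e-02] w 0.0448 F [-0.4 -0.5 -3. ]
shift mm [ 48.3  -3.2 139.9] rotvec [-0.0017  0.0021  0.0043]
```

View pics/w23.png

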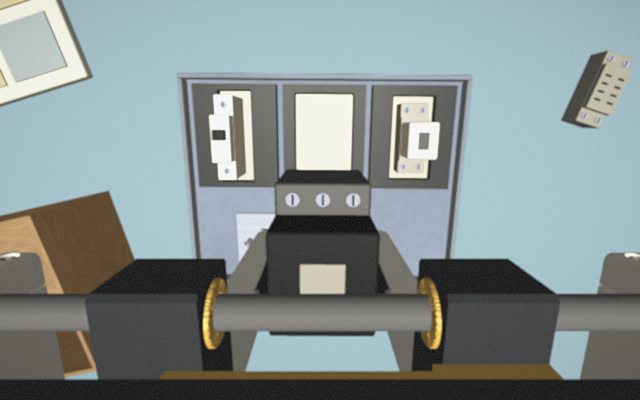

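Request:
play_rows(rows=[[1,20,-2,0,0,0,0.004],[1,42,-3,15,0,0.002,0.004],[1,48.5,-3,45,0,0.002,0.004],[1,48.5,-3,80,0,0.002,0.004],[1,48.5,-3,115,0,0.002,0.004],[1,48.5,-3,135,0,0.002,0.004],[1,48.5,-3,140,0,0.002,0.004],[1,48.5,-3,140,0,0.002,0.004]])

```text
t: 36.63
eef_pos: [0.5595, 0.201, 0.069]
ee_rot: [3.141, 0.002, -0.088]
wrist_force: [-0.6, 0.3, -2.7]
width: 0.0447
```

```bash
python3 -c "
from h import *
from bench import imaging
p=imaging.camera('wrist');cv2.imwrite('pics/w24.png',p['pixels'])
go([.5588,.206,.0345],-.082)
"
```

```text
t 36.68 eef [0.5609 0.202  0.0708] rot [-3.1408e+00 -1.3000e-03 -8.7900e-02] w 0.0449 F [ 0.9 -0.5 -2.9]
shift mm [-2.5 -3.7 36.3] rotvec [-0.0008 -0.0013 -0.0059]
```

View pics/w24.png

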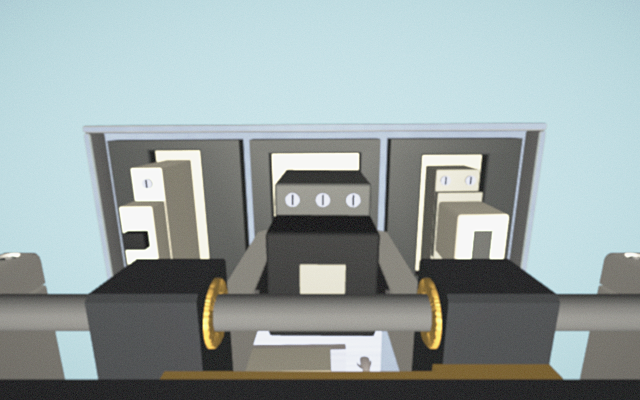

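Request:
play_rows(rows=[[1,-2,-3.5,3,0,0,-0.006],[1,-2,-3.5,8,0,0,-0.006],[1,-2,-3.5,12,0,0,-0.006],[1,-2,-3.5,15,0,0,-0.006],[1,-2,-3.5,18,0,0,-0.006],[1,-2,-3.5,20,0,0,-0.006],[1,-2,-3.5,20,0,0,-0.006]])

```text
t: 37.27
eef_pos: [0.5587, 0.2071, 0.0505]
ee_rot: [-3.14, -0.001, -0.08]
wrist_force: [0.2, -0.3, -2.4]
width: 0.0448
```

```bash
python3 -c "
from h import *
from bench import imaging
p=imaging.camera('wrist');cv2.imwrite('pics/w25.png',p['pixels'])
go([.5588,.206,.0335],-.082)
"
```

```text
t 37.32 eef [0.5589 0.2071 0.0507] rot [-3.1399e+00 -1.5000e-03 -8.0200e-02] w 0.0449 F [ 0.4  0.2 -3. ]
shift mm [ 0.   1.2 17.2] rotvec [-0.0017 -0.0015  0.0018]
```

View pics/w25.png

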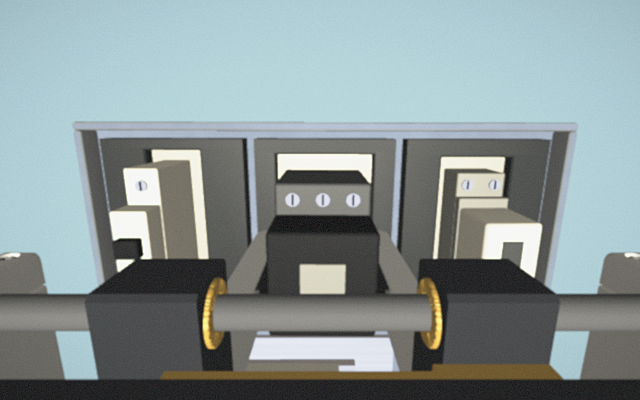

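Pocket floor spans 277–373 (centre 325), contactor centre 322: well aligned. Lower.

Request:
play_rows(rows=[[1,0,0.8,4,-0.001,0,0.002],[1,0,0.8,8,-0.001,0,0.002],[1,0,0.8,11,-0.001,0,0.002],[1,0,0.8,14,-0.001,0,0.002],[1,0,0.8,16,-0.001,0,0.002],[1,0,0.8,17,-0.001,0,0.002],[1,0,0.8,17,-0.001,0,0.002]])

```text
t: 37.9
eef_pos: [0.5588, 0.2064, 0.0335]
ee_rot: [-3.141, -0.001, -0.082]
wrist_force: [0.5, 0.3, -3.1]
width: 0.0447
```

Request:
play_rows(rows=[[1,0,0,0.5,0,0,0],[1,0,0,1,0,0,0],[1,0,0,1,0,0,0]])

```text
t: 38.15
eef_pos: [0.559, 0.2065, 0.0329]
ee_rot: [-3.141, -0.002, -0.082]
wrist_force: [-0.7, 0.5, -2.6]
width: 0.045
```

Request:
play_rows(rows=[[1,0,0,0.5,0,0,0],[1,0,0,1,0,0,0],[1,0,0,1,0,0,0]])

```text
t: 38.4
eef_pos: [0.5591, 0.2065, 0.0325]
ee_rot: [-3.141, -0.002, -0.082]
wrist_force: [-0.9, 0.1, 4.0]
width: 0.0448
```

Contact with the floor. Release to ~60 mm and lift.

Request:
play_rows(rows=[[0.5,0,0,0,0,0,0],[0.47,0,0,0,0,0,0],[0.43,0,0,0,0,0,0],[0.38,0,0,0,0,0,0],[0.35,0,0,0,0,0,0],[0.35,0,0,0,0,0,0],[0.35,0,0,0,0,0,0],[0.35,0,0,0,0,0,0]])

```text
t: 39.07
eef_pos: [0.559, 0.2065, 0.0318]
ee_rot: [-3.141, -0.002, -0.082]
wrist_force: [0.1, 0.2, 0.3]
width: 0.0614
```

Request:
play_rows(rows=[[0.35,0,0,-4,0,0,0],[0.35,0,0,-15,0,0,0],[0.35,0,0,-35,0,0,0],[0.35,0,0,-65,0,0,0],[0.35,0,0,-100,0,0,0],[0.35,0,0,-140,0,0,0],[0.35,0,0,-175,0,0,0],[0.35,0,0,-200,0,0,0]])

```text
t: 39.73
eef_pos: [0.5597, 0.2068, 0.2367]
ee_rot: [-3.138, -0.006, -0.082]
wrist_force: [0.5, 0.1, -0.7]
width: 0.0612
```

Request:
play_rows(rows=[[0.35,-60,0,-20,0,0,0],[0.35,-80,0,-40,0,0,0],[0.35,-90,0,-50,0,0,0],[0.35,-90,0,-50,0,0,0],[0.35,-90,0,-50,0,0,0],[0.35,-90,0,-50,0,0,0]])

```text
t: 40.23
eef_pos: [0.4697, 0.2132, 0.2818]
ee_rot: [-3.141, -0.003, -0.083]
wrist_force: [0.5, 0.1, -0.0]
width: 0.0606
```

```bash
python3 -c "
from h import *
from bench import imaging
p=imaging.camera('wrist');cv2.imwrite('pics/w26.png',p['pixels'])
W=p
s=imaging.camera('scene');cv2.imwrite('pics/s26.png',cv2.resize(s['pixels'][100:360,170:540],None,fx=2.1,fy=2.1,interpolation=cv2.INTER_CUBIC))
t=imaging.camera('top')
zs=dict(plate_mid=.0355,contactor_mid=.048,relay_mid=.041,breaker_mid=.043,socket_mid=.015,double_mid=.034)
for k,z in zs.items():
  for n,c in (('w',W),('t',t),('s',s)):
    r=imaging.spot_point(c,k)
    if r: print(k,n,round(r[0]['conf'],2),onz(c,r[0]['point'],z).round(4)[:2])
go([.5,.2,.28],0)
"
```

```text
plate_mid w 0.62 [0.4409 0.2412]
plate_mid t 0.92 [0.4417 0.2361]
plate_mid s 0.7 [0.4433 0.2425]
contactor_mid t 0.55 [0.5597 0.2027]
contactor_mid s 0.74 [0.5605 0.2076]
relay_mid w 0.63 [0.5517 0.1149]
relay_mid t 0.84 [0.5518 0.1129]
relay_mid s 0.95 [0.5497 0.1106]
breaker_mid w 0.58 [0.5647 0.306 ]
breaker_mid t 0.74 [0.5706 0.2912]
breaker_mid s 0.82 [0.5709 0.3012]
socket_mid w 0.73 [ 0.5881 -0.0799]
socket_mid t 0.67 [ 0.591  -0.0843]
socket_mid s 0.75 [ 0.5828 -0.0848]
double_mid t 0.94 [ 0.5904 -0.2122]
double_mid s 0.85 [ 0.595  -0.2192]
t 41.28 eef [0.4688 0.2137 0.2817] rot [-3.1406e+00 -1.8000e-03 -8.2200e-02] w 0.0613 F [0.2 0.5 1. ]
shift mm [32.2 11.1  1.8] rotvec [-0.0009 -0.0019 -0.0822]
```

View pics/w26.png

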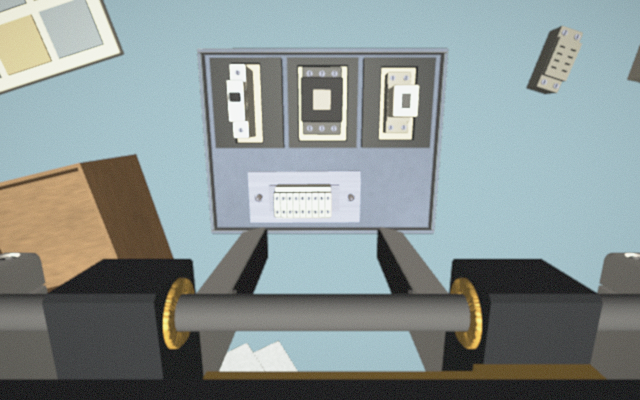

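View pics/s26.png

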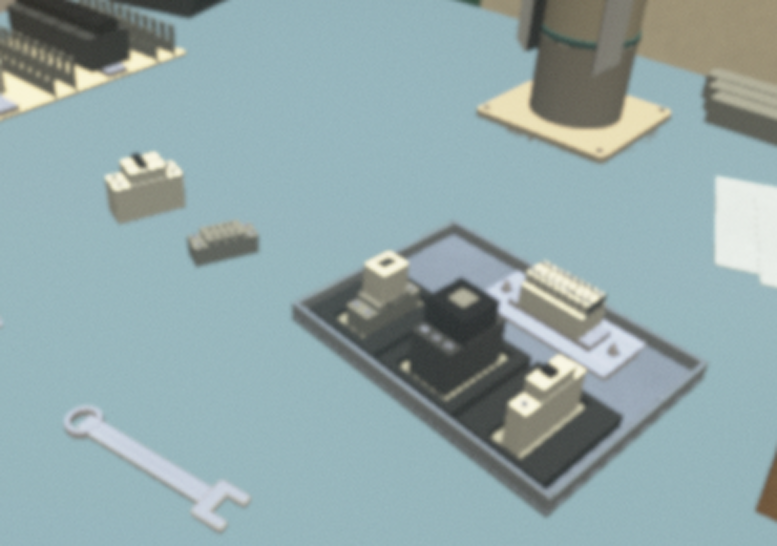

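```bash
python3 -c "
from bench import order
print(order.hand_in())"
```

```text
the job is handed in; nothing more can be done
None
```

I packed the tray and handed the job in at about 41 s of robot time; the hand-in reports no verdict.

- **Plate:** I lowered it over both dowels first and pressed it until contact (about 12 N change in force). I then released it. Both dowels showed through the holes in the last wrist picture, and the three cameras put its centre at x 0.441–0.443, y 0.236–0.243 against the seat measured at (0.441, 0.240).
- **Parts:** I set the relay, then the single breaker, then the contactor into the middle, narrowest and widest pockets. Each was lowered until the wrist force showed it on the pocket floor, then released before the arm lifted clear. The last pictures show all three upright, with the empty socket and double breaker still in place.
- **Checks that disagreed:** The top-camera reading put the breaker 9–10 mm off in y (0.291). The wrist view read 0.306, the scene view 0.301 and the release pose was 0.302, all near the pocket centre at about 0.301, so I took the top reading as a detection error. For the plate, the top camera read y 4 mm low and the scene camera was 2–3 mm high in x and y. The wrist network did not find the contactor or the double breaker in its last picture, though the contactor is plainly visible there. The top and scene networks found both, and nothing else disagreed by more than a few mm.

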